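Clear the soldering corner: scrap the dead parts and nest the parts cups

ROBOT

A 6-joint arm with a two-finger parallel gripper is mounted at the origin on the work surface. World frame = base frame: x ahead of the robot, y to its left, z up, the work surface at z = 0. Lengths are in mm, angles in rad, forces in N, time in s.
With the tool pointing down it reaches from about 275 to 975 mm from the base axis. Payload 8.4 kg.
Tool frame: the origin (TCP) lies at the very end of the fingers, on their centre line; the grasp point (between the pads) lies 19 mm behind it (arm.hold_point_z is the distance from the TCP to the grasp point, in mm); z points along the fingers, x is the direction in which the jaws open and shut, and the axes are right-handed (so a half turn about z gives the same grasp; the last joint's range is limited). The gripper opens to 92 mm and grips with 3 to 60 N. Pads are 20 mm wide; open, the fingers measure 128 mm over their backs; the gripper's body (75 mm by 189 mm) begins 69 mm behind the grasp point.
Start: joints at [-0.002, 0.353, 1.633, -0, 1.155, -0.002], TCP at [625.002, -0, 214.583] pointing down, gripper open.
Joint ranges: [-2.63, 2.63], [-0.92, 2.1], [0.06, 2.66], [-1.3, 4.44], [0, 2.69], [-3.02, 3.02]. Speed limits (rad/s): [2.22, 2.22, 2.79, 3.14, 3.14, 3.14].

INTERFACE

Orientations are given as [roll, pitch, yaw] about the fixed x, y, z axes, in that order (R = Rz(yaw) Ry(pitch) Rx(roll)).
In Python, from bench import arm gives the robot as it stands.
- The arm moves only by the tool send_rows, never from a script. Its argument "plan" is a list that holds one entry, the list of rows, each a list of 5 numbers: the shift along the tool's x, y, z in mm, then the turn about the tool's z in degrees, then the opening in per cent of the stroke, from 0 (shut) to 100 (fully open). In form: [[[dx, dy, dz, twist, jaw], ...]]. A call has 1 to 12 rows; each row shifts and turns the commanded pose from where the row before left it, along the tool's axes as they then stand; what a row does not reach is not made up. A row lasts 1/10 s, in which the tool goes at most 50 mm and 8.59 degrees, less where a joint would pass 70% of its speed; a pose out of reach is approached as far as the arm can. A call with a gripper value outside its range is refused whole. The fingers move at their own pace and stop on an object; the grip force is fixed at half the most. Time passes only in rows, so rows that do not move let the fingers close. It gives the time, the measured TCP pose, the force and the opening at its end, in the units of the state.
- arm.observe(): the state, without advancing time (a new reading comes with each control period).
- arm.camera(name): name is "scene" or "side" or "wrist"; returns (picture, depth): 400x640x3 uint8, red, green, blue; 400x640 float32, mm along the optical axis (not along the pixel's ray), 0 where there is no reading.
- arm.camera_info(name): a dict with "fx", "fy", "cx", "cy" (pixels), "extrinsics" (4x4, takes a point from camera to world coordinates); the wrist camera has in their place "tool_from_camera" (4x4, takes a point from camera to tool coordinates, whose origin is the TCP and whose axes are the tool frame's). Camera axes: x right, y up, looking along -z (the intrinsics and any distortion apply to the point x, -y, -z); pixel columns grow to the right and rows downward; lengths in mm; the calibration is good to about 2 mm. The wrist camera is an equidistant fisheye: a pixel r from the principal point sees the ray r / f radians off the axis. A picture is of the moment at which its call begins: read the wrist's pose just before it. camera_info takes no time and is no camera call.
- arm.hand_in(): hands the job in, once; it reports no verdict.
The state is a dict: "clock": time; "joint_positions": joint angles; "joint_velocities": joint speeds; "joint_efforts": joint torques, N m; "tcp_pos": TCP position; "ee_rot": TCP orientation; "ft_force": force on the tool from outside, world axes, zero at the start; "ft_torque": the same for the moment, N m; "gripper_width": finger opening in mm.
Only numpy, scipy, OpenCV 4.12 (cv2) and the standard library are available. Lean on these libraries where they do the work, as an engineer would, in place of code of your own. Each camera call takes 0.05 s, during which the arm holds its last target.

TASK

Clear up after stripping boards: put the dead parts lying on the bench (of a finned heat sink, a transformer, an edge connector and a relay, those that are there) and the finned bar that stands in one of the ivory parts cups into the steel scrap bin, and nest the other parts cups one after another into the cup that held the bar, which stays standing where it is. Lower each cup only until it meets the one below and let go, neither pressing it in nor dropping it from a height, so that the stack does not jam. Leave the tools and the other bench things where they are.

Things in the scene. Friction and masses are not known exactly. Their poses are not given: they have to be found in the camera images.
- cup_base: Tapered open ivory plastic cup, 88 mm tall, outside diameter 66 mm at rim, 44 mm at foot, wall 3.5 mm, floor 4 mm. Nested, it rests on the taper with its rim 28 mm (or a few mm more) above the rim below. Origin: centre of the foot's underside; z up. Loose, 70 g, upright at the start. The bar stands in it at the start; it is the bottom cup of the stack.
- cup_a: Tapered open ivory plastic cup, 88 mm tall, outside diameter 66 mm at rim, 44 mm at foot, wall 3.5 mm, floor 4 mm. Nested, it rests on the taper with its rim 28 mm (or a few mm more) above the rim below. Origin: centre of the foot's underside; z up. Loose, 70 g, upright at the start. One of 2 or 3 empty cups to be nested.
- cup_b: Tapered open ivory plastic cup, 88 mm tall, outside diameter 66 mm at rim, 44 mm at foot, wall 3.5 mm, floor 4 mm. Nested, it rests on the taper with its rim 28 mm (or a few mm more) above the rim below. Origin: centre of the foot's underside; z up. Loose, 70 g, upright at the start. One of 2 or 3 empty cups to be nested.
- cup_c: Tapered open ivory plastic cup, 88 mm tall, outside diameter 66 mm at rim, 44 mm at foot, wall 3.5 mm, floor 4 mm. Nested, it rests on the taper with its rim 28 mm (or a few mm more) above the rim below. Origin: centre of the foot's underside; z up. Loose, 70 g, upright at the start. One of 2 or 3 empty cups to be nested.
- bar: Sawn-off length of finned aluminium heat-sink bar, square, 22 x 22 x 120 mm, long along its own z, fins parallel to its length; about 110 g. Origin at its centre. At the start it stands on end on the floor of cup_base, its top some 36 mm above the cup's rim; to come out it must be lifted by about 90 mm.
- heatsink: Flat finned aluminium heat sink, a block 72 (x) x 36 (y) x 26 (z) mm, about 90 g. Origin at its centre. A dead part; loose, starts on the bench.
- transformer: Small mains transformer: upright steel core 62 (x) x 20 (y) x 44 (z) mm with a brown coil around its middle, 36 (x) x 40 (y) x 30 (z) mm; about 220 g; gripped across the coil in y. Origin at its centre. A dead part; loose, starts on the bench.
- connector: Dark brown card-edge connector, a bar 105 (x) x 16 (y) x 20 (z) mm, about 45 g. Origin at its centre. A dead part; loose, starts on the bench.
- relay: Boxy grey relay with a black foot, 60 (x) x 34 (y) x 40 (z) mm, about 80 g. Origin at its centre. A dead part; loose, starts on the bench.
- bin: Scrap bin: open dark sheet-steel tray, 210 (x) x 150 (y) x 75 mm high outside, walls and floor 3 mm, fixed to the bench. Origin: centre of its underside; z up.
- brass_cup: Brass tip-cleaning cup with brass wool, 62 mm across, 45 mm high (wool to 50 mm), loose, about 160 g. Bystander; stays where it is. Origin: centre of its underside.
- probe: Beige logic probe lying on the bench, body 110 x 20 x 18 mm plus a 45 mm tip along its +x, loose. Bystander. Origin: on the underside, 10 mm from the body's middle towards the tip.
- pump: Red desoldering pump lying on the bench, about 200 mm long along its x and 23 mm thick, loose. Bystander. Origin: on its underside, 25 mm from mid-length towards the nozzle (+x).
- screwdriver: Screwdriver lying on the bench, 170 mm long along its x, loose. Bystander. Origin near mid-length, on its underside.
- reel: Reel of solder standing on its flange, 68 mm across, 50 mm high, loose, about 350 g. Bystander. Origin: centre of its underside.
Things that resemble listed ones, but are neither listed nor needed, are in the scene too. Leave any turquoise look-alike of the heatsink alone. What is shaped like the relay but green is not meant.

How it is judged:
By the outcome, as a careful person would: the job done as asked, in the order asked, and still so for the second after the job is handed in, with the robot touching nothing.
Of cup_a, cup_b, cup_c only 2 to 3 are there at a start; the rules pass over those that are not, and their reading is None.
Of heatsink, transformer, connector, relay only 3 to 4 are there at a start; the rules pass over those that are not, and their reading is None.
At some moment in a run one of heatsink, transformer, connector, relay may be knocked a few centimetres aside while the robot is not near it.
It also fails if it takes over 210 s, if anything falls off the work surface, if the arm or the gripper's body presses on something with over 40 N, if the wrist force passes 120 N, or if a joint passes its speed limit or range.

## Working session

There is one attempt and no reset: what is moved stays moved. The work goes in short steps, Python scripts to look and compute and a tool call to move; the robot and the scene stay as the last step left them, time stands still between calls to the robot, and variables do not carry over. Pictures are saved under pics/ and viewed, and the job is handed in when it is done.

Besides the shell and the picture viewer there is one more tool, called after "Call:" as name([rows], argument=value, ...), one row to a line, values as JSON. send_rows: Moves the arm, as the interface text tells. Its arguments: {"type":"object","properties":{"plan":{"type":"array","items":{"type":"array","items":{"type":"array","items":{"type":"number"}}}}},"required":["plan"]}

```bash
mkdir -p pics; ls; python3 - <<'E'
from bench import arm
import cv2,numpy as np
print(arm.observe())
for n in ["scene","side","wrist"]:
    p,d=arm.camera(n); cv2.imwrite(f"pics/{n}0.png",p[:,:,::-1]); np.save(f"pics/{n}0_d.npy",d)
    print(n,arm.camera_info(n), (d>0).mean())
E
```

```text
pics
{'clock': 0.0, 'joint_positions': array([-2.39094419e-03,  3.53670229e-01,  1.63412572e+00, -1.09727382e-05,
        1.15519194e+00, -2.41407913e-03]), 'joint_velocities': array([ 0.00042887,  0.00068977, -0.00123465,  0.00045977, -0.00063726,
       -0.00094183]), 'joint_efforts': array([-2.43486713e-03, -5.93846583e+01, -3.34216332e+01,  6.94100303e-02,
        2.34022352e-02, -1.15005114e-04]), 'tcp_pos': array([6.24506882e+02, 3.23245900e-03, 2.13853502e+02]), 'ee_rot': array([3.14158599e+00, 1.39525875e-03, 2.75674621e-05]), 'ft_force': array([ 0.31316451, -0.14012767,  0.17321445]), 'ft_torque': array([-0.00436953, -0.0038332 ,  0.01008802]), 'gripper_width': 92.19042005712265}
scene {'fx': 378.1936321007234, 'fy': 378.1936321007234, 'cx': 319.3351725748867, 'cy': 199.5765548698941, 'extrinsics': array([[-4.83383446e-01, -4.25053525e-01,  7.65290759e-01,
         1.17992996e+03],
       [ 8.75155704e-01, -2.55655586e-01,  4.10783050e-01,
         3.24617776e+02],
       [ 2.10460736e-02,  8.68314299e-01,  4.95567695e-01,
         5.06249738e+02],
       [ 0.00000000e+00,  
[... 336 characters left out ...]
1,
         6.69999265e+02],
       [ 2.28230495e-02,  8.09275089e-01,  5.86986319e-01,
         6.21009449e+02],
       [ 0.00000000e+00,  0.00000000e+00,  0.00000000e+00,
         1.00000000e+00]])} 0.9961484375
wrist {'fx': 309.70691628693146, 'fy': 309.70691628693146, 'cx': 317.25125105648715, 'cy': 198.89039798698326, 'tool_from_camera': array([[ 9.99999228e-01,  1.04528600e-03, -6.71911265e-04,
         1.44361230e+00],
       [ 8.09352494e-04, -9.58197373e-01, -2.86106865e-01,
        -8.11424840e+01],
       [-9.42887108e-04,  2.86106101e-01, -9.58197480e-01,
        -1.70665591e+02],
       [ 0.00000000e+00,  0.00000000e+00,  0.00000000e+00,
         1.00000000e+00]])} 0.99612890625
```

View pics/scene0.png

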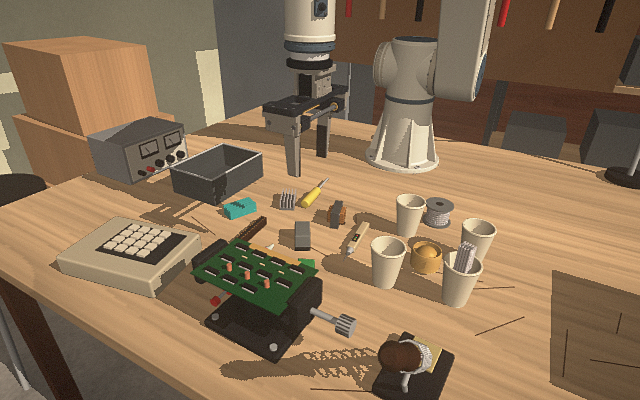

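View pics/side0.png

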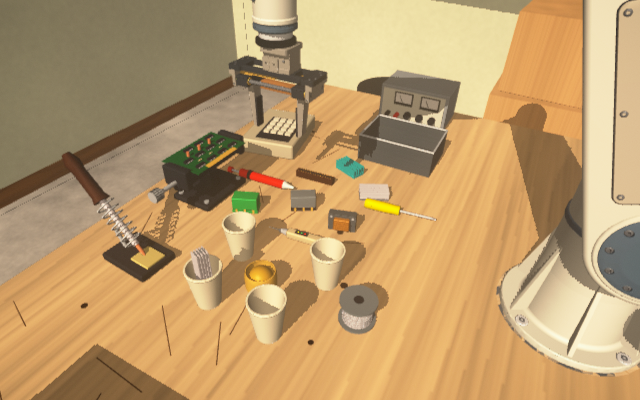

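View pics/wrist0.png

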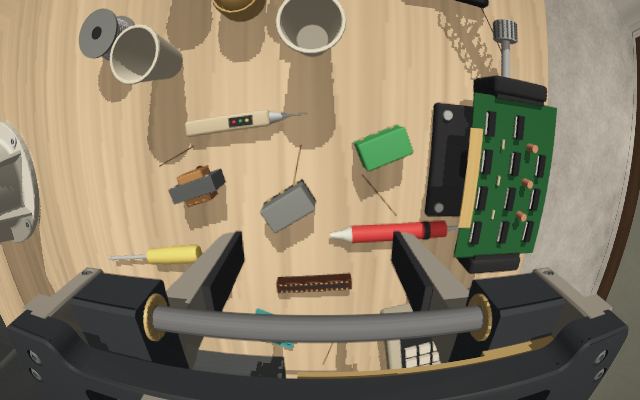

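The scene shows four ivory cups: the bar cup at scene (460,275), and empties at (408,215), (387,262) and (477,240). All four parts are present: heat sink (287,200), transformer (338,214), relay (302,235) and connector (248,233). The bin is at (218,172). The decoys are the turquoise block (240,208) and the green relay.

```bash
cat > h.py <<'E'
import numpy as np, cv2
from scipy.spatial.transform import Rotation as R
from bench import arm
def tool(o):
    T=np.eye(4); T[:3,:3]=R.from_euler('xyz',o['ee_rot']).as_matrix(); T[:3,3]=o['tcp_pos']; return T
def cloud(n,pd=None,save=None):
    o=arm.observe(); p,d=arm.camera(n); i=arm.camera_info(n)
    if save: cv2.imwrite(save,p[:,:,::-1])
    v,u=np.mgrid[:400,:640].astype(float)
    x=(u-i['cx'])/i['fx']; y=(v-i['cy'])/i['fy']
    if n=='wrist':
        r=np.hypot(x,y)+1e-9; t=np.tan(np.minimum(r,1.5)); x,y=x/r*t,y/r*t
        E=tool(o)@i['tool_from_camera']
    else: E=i['extrinsics']
    P=np.stack([x*d,-y*d,-d],-1)@E[:3,:3].T+E[:3,3]
    P[d<=0]=np.nan
    return p,P,o
def plan(clouds,x0,x1,y0,y1,s=1.0,zmax=200):
    # top-down: image row = x decreasing, col = y decreasing
    H=int((x1-x0)*s);W=int((y1-y0)*s)
    img=np.zeros((H,W,3),np.uint8);z=np.full((H,W),-1e3)
    for p,P in clouds:
        q=P.reshape(-1,3);c=p.reshape(-1,3)
        k=np.isfinite(q).all(1);q=q[k];c=c[k]
        r=((x1-q[:,0])*s).astype(int);w=((y1-q[:,1])*s).astype(int)
        k=(r>=0)&(r<H)&(w>=0)&(w<W)&(q[:,2]<zmax);r,w,q,c=r[k],w[k],q[k],c[k]
        o=np.argsort(q[:,2]);r,w,q,c=r[o],w[o],q[o],c[o]
        for a in range(1):
            m=q[:,2]>=z[r,w]; img[r[m],w[m]]=c[m][:, ::-1]; z[r[m],w[m]]=q[m,2]
    return img,z
def grid(img,x1,y1,s,step=100):
    img=img.copy()
    for k in range(-20,20):
        v=k*step
        r=int((x1-v)*s);w=int((y1-v)*s)
        if 0<=r<img.shape[0]: cv2.line(img,(0,r),(img.shape[1],r),(255,255,0),1); cv2.putText(img,f"x{v}",(2,r-2),0,.35,(0,0,255))
        if 0<=w<img.shape[1]: cv2.line(img,(w,0),(w,img.shape[0]),(255,255,0),1); cv2.putText(img,f"y{v}",(w+2,10),0,.35,(0,0,255))
    return img
E
python3 - <<'E'
from h import *
cs=[cloud(n) for n in ["scene","side","wrist"]]
img,z=plan([(c[0],c[1]) for c in cs],300,900,-400,400,1)
cv2.imwrite("pics/plan0.png",grid(img,900,400,1))
for c in cs: 
    P=c[1]; k=(abs(P[...,2])<15); print(np.nanmedian(P[k][:,2]))
E
```

```text
-1.2189442073607495
0.06293148745692179
0.467806677913984
```

View pics/plan0.png

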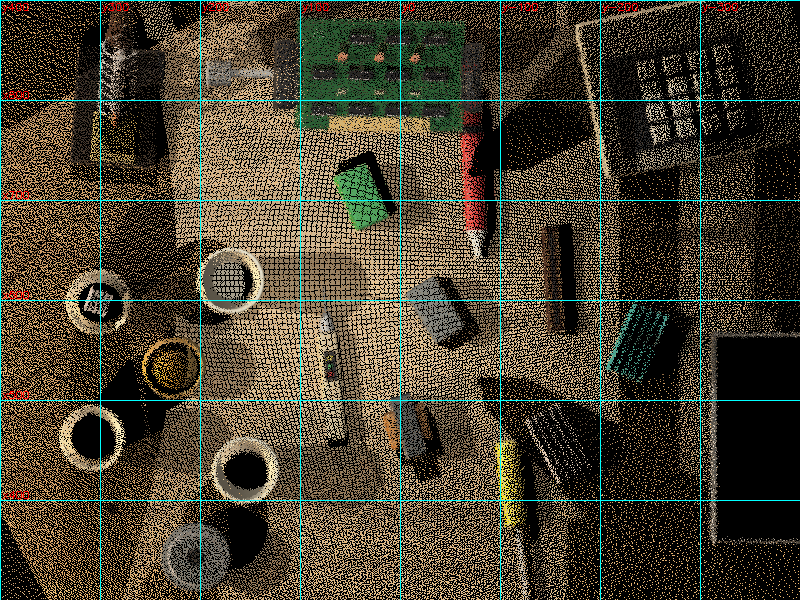

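The plan map shows every item clearly. Next I'll measure poses from the upper-surface points.

```bash
cat >> h.py <<'E'
def top(clouds,cx,cy,rad,zlo,zhi):
    out=[]
    for p,P in clouds:
        q=P.reshape(-1,3); k=np.isfinite(q).all(1)&(np.hypot(q[:,0]-cx,q[:,1]-cy)<rad)&(q[:,2]>zlo)&(q[:,2]<zhi); out.append(q[k])
    return out
def rect(q):
    r=cv2.minAreaRect(q[:,:2].astype(np.float32)); (c,(w,h),a)=r
    if w<h: w,h=h,w; a+=90
    return np.round(c,1),round(w,1),round(h,1),round((a+90)%180-90,1)
def circ(q):
    A=np.c_[2*q[:,:2],np.ones(len(q))]; s=np.linalg.lstsq(A,(q[:,:2]**2).sum(1),rcond=None)[0]
    return np.round(s[:2],1), round(float(np.sqrt(s[2]+s[0]**2+s[1]**2)),1)
E
python3 - <<'E'
from h import *
cs=[cloud(n)[:2] for n in ["scene","side","wrist"]]
for nm,x,y,r in [("relay",590,-42,50),("trafo",465,-12,45),("conn",620,-162,60),("hs",450,-158,48)]:
    qs=top(cs,x,y,r,8,70); 
    for q,n in zip(qs,["sc","si","wr"]):
        if len(q)<20: print(nm,n,len(q));continue
        zt=np.percentile(q[:,2],97); print(nm,n,len(q),"ztop",zt.round(1),"top",rect(q[q[:,2]>zt-4]),"all",rect(q))
    q=np.vstack(qs); print("   fused",rect(q[q[:,2]>np.percentile(q[:,2],97)-5]),rect(q))
for nm,x,y in [("base",600,303),("c1",620,170),("c2",463,309),("c3",431,155)]:
    qs=top(cs,x,y,42,70,95)
    for q,n in zip(qs,["sc","si","wr"]):
        if len(q)<20: print(nm,n,len(q));continue
        zt=np.percentile(q[:,2],98); k=q[:,2]>zt-4; print(nm,n,zt.round(1),circ(q[k]),rect(q[k]))
    q=np.vstack(qs); print("  fused",rect(q[q[:,2]>85]), circ(q[q[:,2]>85]))
qs=top(cs,602,300,30,100,140)
for q in qs: 
    if len(q): print("bar",len(q),np.percentile(q[:,2],97),rect(q))
q=np.vstack(top(cs,462,-390,160,60,85)); print("bin",rect(q),np.percentile(q[:,2],[50,98]))
E
```

```text
relay sc 395 ztop 39.9 top (array([587.2, -34.3]), 59.6, 32.2, 32.1) all (array([588.3, -34.2]), 61.5, 32.6, 32.9)
relay si 461 ztop 41.2 top (array([587.9, -33.5]), 57.5, 35.6, 30.6) all (array([587.9, -33.1]), 57.6, 36.2, 30.0)
relay wr 1650 ztop 41.8 top (array([590. , -36.2]), 60.3, 34.6, 31.6) all (array([590.2, -36. ]), 61.0, 36.1, 31.3)
   fused (array([588.7, -35. ]), 61.5, 39.1, 30.6) (array([588.9, -34.7]), 62.2, 39.6, 30.8)
trafo sc 367 ztop 43.2 top (array([471.4,  -8.1]), 63.1, 20.0, 16.6) all (array([471.5,  -7.8]), 63.5, 40.7, 15.9)
trafo si 547 ztop 45.3 top (array([472.9,  -7.6]), 61.5, 23.2, 16.0) all (array([471.2,  -2.6]), 62.0, 34.0, 15.2)
trafo wr 1478 ztop 45.5 top (array([474. ,  -9.2]), 61.9, 21.3, 16.5) all (array([474.5,  -9. ]), 62.9, 41.7, 16.5)
   fused (array([472.3,  -8.2]), 64.8, 24.2, 16.5) (array([472.7,  -7.7]), 65.7, 44.7, 15.1)
conn sc 267 ztop 20.1 top (array([ 617.5, -152.6]), 105.2, 17.4, 3.7) all (array([ 617.5, -152.5]), 105.1, 17.9, 3.9)
conn si 272 ztop 21.7 top (array([ 619.7, -151.6]), 105.2, 18.6, 4.6) all (array([ 619.7, -151.4]), 107.
[... 1370 characters left out ...]
[462.1, 308.1]), 31.2) (array([461.8, 308.1]), 66.5, 66.1, 51.0)
c2 wr 0
  fused (array([462.2, 306.9]), 67.3, 66.8, -64.0) (array([461.7, 307.8]), 31.3)
c3 sc 87.4 (array([427.8, 155.3]), 31.1) (array([427.5, 155.8]), 65.0, 64.4, 3.9)
c3 si 89.3 (array([428.7, 156.1]), 31.2) (array([428.7, 156.1]), 66.3, 65.7, -29.4)
c3 wr 89.5 (array([430.8, 153.7]), 31.2) (array([430.5, 153.9]), 66.1, 65.4, -32.6)
  fused (array([429.2, 155.1]), 69.7, 66.7, -33.1) (array([430. , 154.4]), 31.2)
bar 279 123.72507564418363 (array([597.3, 301.3]), 24.8, 22.9, -23.6)
bar 283 125.04500506525592 (array([598.4, 302.5]), 24.3, 22.9, -17.9)
bin (array([ 461.8, -387.4]), 215.0, 160.9, -0.3) [69.55380142 78.37375306]
```

Call:
send_rows([
  [[-4,-43,0,0,100],[-4,-43,0,0,100],[-4,-43,0,0,100],[-4,-43,0,0,100],[-4,-43,0,0,100],[-3,-43,0,0,100],[-3,-43,0,0,100],[0,0,0,0,100],[0,0,0,0,100]],
])

```text
clock: 1.35
tcp_pos: [598.6, 301.7, 214.3]
ee_rot: [3.141, 0.0, 0.002]
ft_force: [-0.1, -0.4, 0.7]
gripper_width: 91.8
```

```bash
python3 - <<'E'
from h import *
p,P,o=cloud('wrist',save='pics/w1.png'); cs=[(p,P)]
print(o['tcp_pos'],o['ee_rot'],o['ft_force'])
for nm,x,y in [("base",598,302),("c1",619,169),("c2",462,308),("c3",429,155)]:
    q=top(cs,x,y,45,84,95)[0]
    if len(q)>50:print(nm,len(q),circ(q),rect(q))
q=top(cs,598,302,30,100,140)[0];zt=np.percentile(q[:,2],97);print(len(q),zt,rect(q[q[:,2]>zt-4]),rect(q))
E
```

```text
[598.60760518 301.71446769 214.27654311] [3.14108369e+00 3.32737309e-04 2.09825398e-03] [-0.05028733 -0.42090811  0.73627433]
base 935 (array([599.2, 300. ]), 30.1) (array([599. , 300.3]), 66.2, 64.4, 89.6)
c1 434 (array([619.3, 170.4]), 30.8) (array([619.1, 175.9]), 65.7, 54.8, -1.4)
c2 773 (array([464.2, 306.8]), 31.1) (array([464. , 306.7]), 66.2, 65.6, -29.4)
768 125.50801300819444 (array([599.7, 300.6]), 23.4, 22.7, 70.2) (array([599.7, 300.6]), 23.5, 22.7, 70.3)
```

View pics/w1.png

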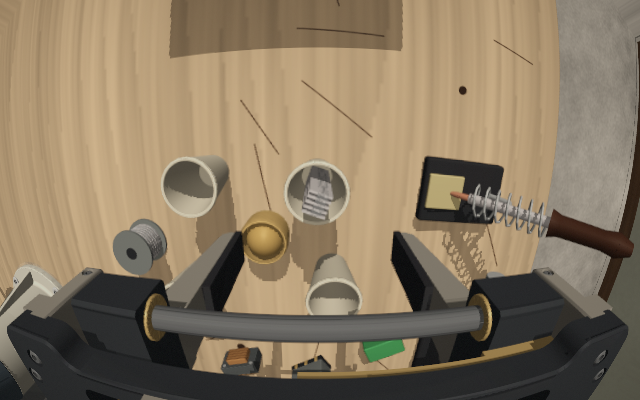

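Call:
send_rows([
  [[0,0,30,7,70],[0,0,30,7,60],[0,0,25,6,60],[0,0,15,0,60],[0,0,12,0,60],[0,0,6,0,60],[0,0,0,0,60],[0,0,0,0,0],[0,0,0,0,0],[0,0,0,0,0],[0,0,0,0,0],[0,0,0,0,0]],
])

```text
clock: 2.6
tcp_pos: [599.2, 301.2, 97.0]
ee_rot: [-3.141, -0.0, -0.349]
ft_force: [-0.4, 0.7, 1.4]
gripper_width: 21.9
```

Call:
send_rows([
  [[0,0,0,0,0],[0,0,-5,0,0],[0,0,-10,0,0],[0,0,-15,0,0],[0,0,-20,0,0],[0,0,-20,0,0],[0,0,-20,0,0],[0,0,-20,0,0],[0,0,-25,0,0],[0,0,-15,0,0],[0,0,0,0,0]],
])

```text
clock: 3.7
tcp_pos: [600.3, 301.6, 250.0]
ee_rot: [-3.138, -0.003, -0.349]
ft_force: [0.7, 0.7, -1.9]
gripper_width: 21.7
```

```bash
python3 - <<'E'
from h import *
p,P,o=cloud('side',save='pics/s2.png')
p2,P2,_=cloud('scene')
for c in ((p,P),(p2,P2)):
    q=top([c],598.5,301,45,84,95)[0]; print(circ(q),rect(q))
    q=top([c],599,301,30,110,290)[0]; print(len(q),np.percentile(q[:,2],[1,5]))
E
```

```text
(array([597.7, 301.7]), 31.1) (array([597.8, 301.3]), 66.0, 66.0, -64.9)
1402 [158.50322838 165.34627286]
(array([597.2, 300.4]), 31.3) (array([597.1, 299.4]), 66.3, 66.1, 46.3)
1633 [155.27334463 162.15746911]
```

View pics/s2.png

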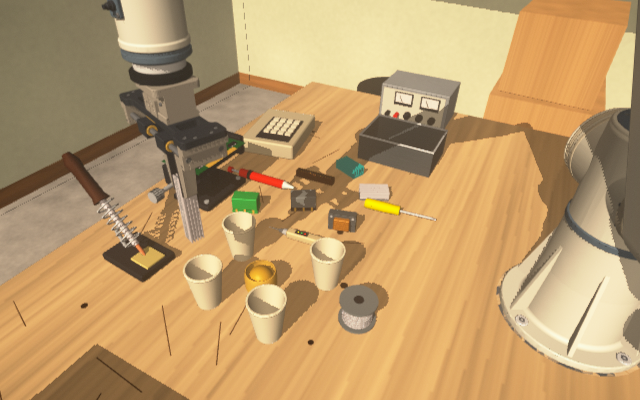

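```bash
python3 - <<'E'
from h import *
cs=[cloud(n)[:2] for n in ["scene","side"]]
img,z=plan(cs,250,650,-650,-250,1)
for y in range(-300,-640,-20):
    c=int(-250-y); print(y,[int(np.max(z[r:r+30,max(c-10,0):c+10])) for r in range(0,400,40)])
E
```

```text
-300 [2, 1, 78, 77, 77, 79, 77, 60, 3, 3]
-320 [3, 3, 79, 79, 80, 79, 78, 78, 3, 3]
-340 [2, 3, 78, -1000, -1000, -1000, -1000, 79, 2, 2]
-360 [1, 2, 78, -1000, -1000, -1000, -1000, 79, 2, 3]
-380 [3, 2, 78, -1000, -1000, -1000, -1000, 79, 1, 1]
-400 [2, 2, 78, -1000, -1000, -1000, -1000, 78, 2, 1]
-420 [1, 0, 79, -1000, -1000, 2, 1, 78, 2, 1]
-440 [2, 0, 78, -1000, 4, 5, 2, 77, 2, 1]
-460 [2, 0, 79, 79, 79, 79, 79, 77, 2, 2]
-480 [1, 0, 0, -1000, -1000, -1000, -1000, 2, 2, 2]
-500 [1, 0, 0, -1000, -1000, -1000, -1000, 1, 2, 2]
-520 [1, 0, 0, 0, -1000, -1000, -1000, 2, 2, 2]
-540 [2, 0, 0, 0, -1000, -1000, -1000, 1, 1, 2]
-560 [2, 35, 42, 52, 50, 51, -1000, 2, 2, 1]
-580 [2, 127, 127, 127, 126, 126, 126, 1, 2, 1]
-600 [2, 127, 128, 128, 127, 127, 128, 1, 2, 2]
-620 [1, 127, 127, 128, 128, 128, 127, 4, 2, 2]
```

Call:
send_rows([
  [[0,0,0,-7,0],[0,0,0,-7,0],[0,0,0,-6,0],[-10,35,0,0,0],[-14,45,0,0,0],[-14,45,0,0,0],[-14,45,0,0,0],[-14,45,0,0,0],[-14,45,0,0,0],[-14,45,0,0,0],[-14,45,0,0,0],[-14,45,0,0,0]],
])

```text
clock: 5.1
tcp_pos: [475.6, -95.5, 245.6]
ee_rot: [-3.141, 0.001, 0.0]
ft_force: [0.4, -0.8, -2.0]
gripper_width: 22.2
```

Call:
send_rows([
  [[-9,40,0,0,0],[-9,40,0,0,0],[-9,40,0,0,0],[-9,40,0,0,0],[-9,40,0,0,0],[-10,40,0,0,0],[-10,30,0,0,0],[0,0,0,0,0],[0,0,30,0,0],[0,0,40,0,0],[0,0,40,0,0],[0,0,0,0,0]],
])

```text
clock: 6.3
tcp_pos: [408.9, -360.3, 131.4]
ee_rot: [-3.135, 0.008, 0.0]
ft_force: [-0.3, 0.2, -2.0]
gripper_width: 21.9
```

Call:
send_rows([
  [[0,15,10,0,0],[0,10,10,0,0],[0,0,7,0,0],[0,0,4,0,0],[0,0,0,0,0],[0,0,0,0,50],[0,0,0,0,60],[0,0,0,0,60],[0,0,0,0,60]],
])

```text
clock: 7.2
tcp_pos: [412.2, -389.1, 105.9]
ee_rot: [3.141, -0.0, 0.0]
ft_force: [-0.7, 0.8, 0.9]
gripper_width: 51.8
```

```bash
python3 - <<'E'
from h import *
p,P,o=cloud('side',save='pics/s3.png')
p,P,o=cloud('wrist',save='pics/w3.png')
E
```

```text
(no output)
```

View pics/s3.png

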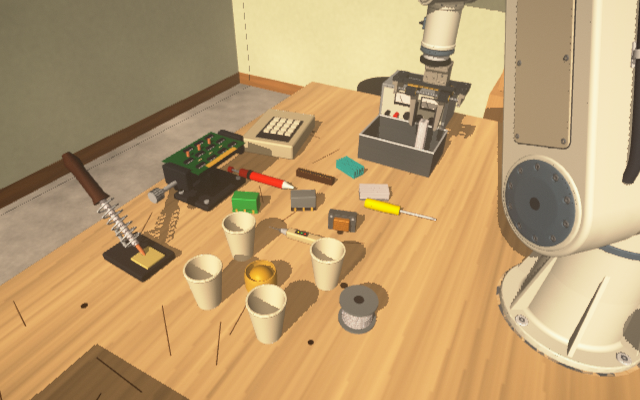

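View pics/w3.png

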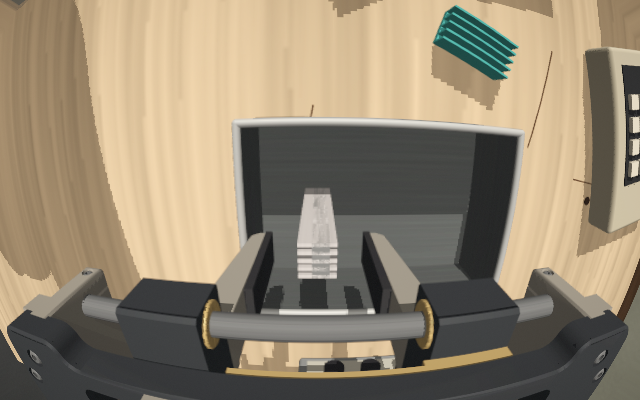

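Call:
send_rows([
  [[0,0,-25,0,60],[0,0,-30,0,60],[-15,0,0,0,0],[-20,0,0,0,0],[-15,0,0,0,0],[0,0,0,0,0],[0,0,30,0,0],[0,0,28,0,0],[0,0,0,0,0],[10,0,0,0,0],[10,0,0,0,0],[10,0,0,0,0]],
])

```text
clock: 8.5
tcp_pos: [393.9, -389.7, 103.9]
ee_rot: [3.14, -0.002, 0.0]
ft_force: [0.3, -0.2, -0.2]
gripper_width: 0.7
```

Call:
send_rows([
  [[10,0,0,0,0],[10,0,0,0,0],[10,0,0,0,0],[10,0,0,0,0],[0,0,0,0,0],[0,0,-30,0,0],[0,0,-30,0,0],[0,0,0,0,60]],
])

```text
clock: 9.3
tcp_pos: [433.6, -390.6, 166.3]
ee_rot: [3.138, -0.004, -0.0]
ft_force: [1.0, 0.1, -0.4]
gripper_width: 6.3
```

```bash
python3 - <<'E'
from h import *
p,P,o=cloud('wrist',save='pics/w4.png')
E
```

```text
(no output)
```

View pics/w4.png

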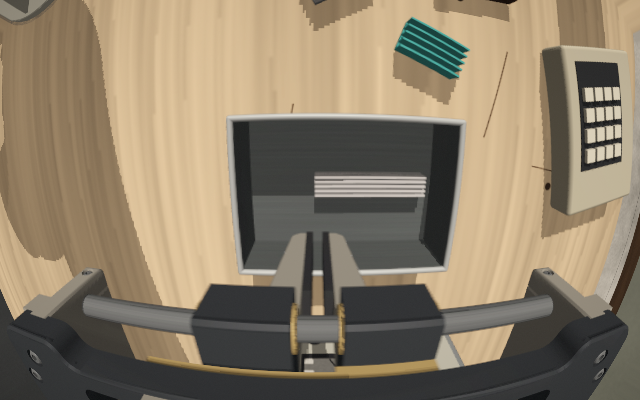

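The bar lies flat on the bin floor, at (370,187) in the picture. Next is the heat sink.

Call:
send_rows([
  [[2,-35,-5,0,70],[2,-45,-5,0,70],[2,-45,-5,0,70],[2,-45,-5,0,70],[3,-45,0,0,70],[3,-25,0,0,70],[0,0,0,0,70],[0,0,0,0,70]],
])

```text
clock: 10.15
tcp_pos: [445.6, -148.9, 182.0]
ee_rot: [3.142, 0.001, 0.002]
ft_force: [-0.2, -0.0, 0.9]
gripper_width: 64.0
```

```bash
python3 - <<'E'
from h import *
cs=[cloud(n,save=f'pics/{n}5.png') for n in ('wrist','side','scene')]
print(cs[0][2]['tcp_pos'])
for p,P,o in cs:
    hsv=cv2.cvtColor(p,cv2.COLOR_RGB2HSV)
    m=(hsv[...,1]<70)&(P[...,2]>12)&(P[...,2]<35)&(np.hypot(P[...,0]-448,P[...,1]+148)<60)
    m=cv2.morphologyEx(m.astype(np.uint8),cv2.MORPH_OPEN,np.ones((2,2)))>0
    q=P[m]
    if len(q)>20: print(len(q),np.percentile(q[:,2],97),rect(q),rect(q[q[:,2]>np.percentile(q[:,2],97)-4]))
    m=(hsv[...,1]>150)&(hsv[...,0]>20)&(hsv[...,0]<35)&(P[...,2]>5)&(P[...,2]<40)&(np.hypot(P[...,0]-415,P[...,1]+110)<80)
    if m.sum()>20: print(' driver',rect(P[m]),P[m][:,2].max())
E
```

```text
[ 445.59610897 -148.89468987  181.96230069]
1567 nan (array([ 457.2, -166.4]), 78.2, 46.3, 29.4) (array([0., 0.]), 0.0, 0.0, 0.0)
 driver (array([ 417.6, -122.7]), 80.9, 5.9, 5.6) 25.40659680443514
354 nan (array([ 458.2, -172.1]), 82.5, 64.9, 30.2) (array([0., 0.]), 0.0, 0.0, 0.0)
 driver (array([ 419. , -119.4]), 87.0, 47.5, 6.1) 27.66983087445601
58 18.59429496006229 (array([ 449.7, -159.9]), 71.4, 35.3, 27.6) (array([ 459.7, -155.1]), 49.4, 34.4, 27.8)
 driver (array([ 416.8, -109.6]), 85.8, 22.8, 4.6) 25.781587375761603
```

View pics/wrist5.png

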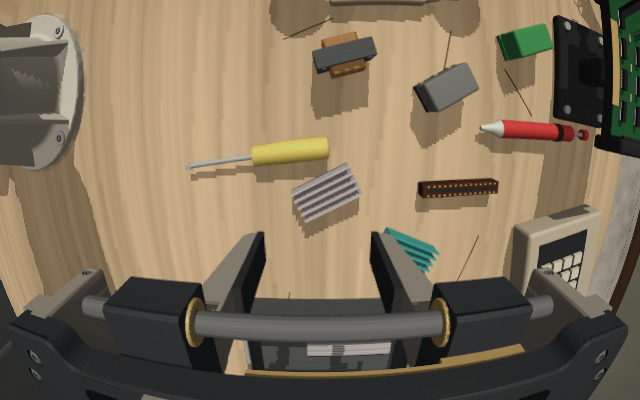

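```bash
python3 - <<'E'
from h import *
for n in ('wrist','side','scene'):
    p,P,o=cloud(n)
    hsv=cv2.cvtColor(p,cv2.COLOR_RGB2HSV)
    ok=np.isfinite(P).all(2)
    m=ok&~((hsv[...,1]>120))&(P[...,2]>19)&(P[...,2]<32)&(np.hypot(P[...,0]-450,P[...,1]+158)<42)
    q=P[m]
    if len(q)>20: print(n,len(q),np.percentile(q[:,2],97),rect(q),q.mean(0))
    m=ok&(hsv[...,1]>120)&(hsv[...,0]>20)&(hsv[...,0]<35)&(P[...,2]>7)&(P[...,2]<40)&(np.hypot(P[...,0]-415,P[...,1]+110)<60)
    if m.sum()>20: print(' driver',rect(P[m]),P[m][:,2].max())
E
```

```text
wrist 1106 27.655814754749922 (array([ 452.7, -152.5]), 72.3, 54.3, 27.7) [ 456.53789136 -160.11973214   24.67281571]
 driver (array([ 416. , -113.6]), 86.0, 24.8, 6.7) 27.95244314744741
side 302 27.107142438017128 (array([ 456.2, -158.3]), 71.0, 41.8, 27.8) [ 455.14014116 -156.55088488   24.25826796]
 driver (array([ 420. , -109.6]), 93.5, 39.1, -8.1) 27.80757938445322
scene 78 26.04138981156665 (array([ 453.3, -158.8]), 73.0, 35.6, 27.2) [ 455.97260581 -158.09483494   23.67182011]
 driver (array([ 415.9, -108.4]), 86.1, 24.2, 1.5) 24.895504015998654
```

```bash
cat >> h.py <<'E'
def cast(n,uv,z,o=None):
    i=arm.camera_info(n); E=i['extrinsics'] if n!='wrist' else tool(o or arm.observe())@i['tool_from_camera']
    out=[]
    for u,v in uv:
        x=(u-i['cx'])/i['fx'];y=(v-i['cy'])/i['fy']
        if n=='wrist':
            r=np.hypot(x,y)+1e-9;t=np.tan(r);x,y=x/r*t,y/r*t
        d=E[:3,:3]@[x,-y,-1]; s=(z-E[2,3])/d[2]; out.append(E[:3,3]+s*d)
    return np.array(out)
E
python3 - <<'E'
from h import *
q=cast('wrist',[(291,192),(347,163),(361,189),(306,221)],26); print(q.round(0)); print(rect(q),q.mean(0))
E
```

```text
[[ 419. -158.   26.]
 [ 479. -126.   26.]
 [ 496. -155.   26.]
 [ 435. -192.   26.]]
(array([ 456.7, -158.7]), 71.3, 37.5, 29.1) [ 457.08679001 -158.07904044   26.        ]
```

Call:
send_rows([
  [[10,10,20,0,100],[0,0,30,-7,100],[0,0,30,-7,100],[0,0,30,-7,100],[0,0,25,-7,100],[0,0,15,0,100],[0,0,0,0,100]],
])

```text
clock: 11.15
tcp_pos: [454.5, -159.0, 30.7]
ee_rot: [-3.139, 0.003, 0.488]
ft_force: [-0.4, -0.1, 0.5]
gripper_width: 91.8
```

```bash
python3 - <<'E'
from h import *
p,P,o=cloud('wrist',save='pics/w6.png')
E
```

```text
(no output)
```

View pics/w6.png

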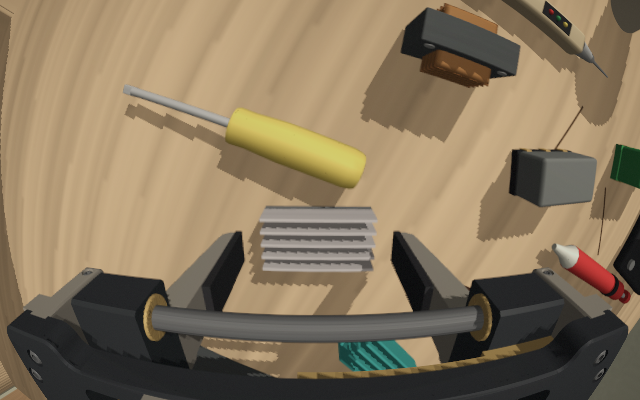

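Call:
send_rows([
  [[0,0,12,0,100],[0,0,10,0,100],[0,0,4,0,100],[0,0,0,0,100],[0,0,0,0,0],[0,0,0,0,0],[0,0,0,0,0],[0,0,0,0,0],[0,0,0,0,0]],
])

```text
clock: 12.1
tcp_pos: [456.2, -159.1, 6.9]
ee_rot: [3.141, -0.0, 0.489]
ft_force: [-1.2, 0.0, 3.1]
gripper_width: 71.7
```

Call:
send_rows([
  [[0,0,-10,0,0],[0,0,-25,0,0],[0,0,-35,0,0],[0,0,-35,7,0],[0,0,-35,7,0],[0,0,0,7,0],[0,0,0,7,0],[0,0,0,0,0]],
])

```text
clock: 12.9
tcp_pos: [456.0, -159.0, 147.4]
ee_rot: [3.141, -0.001, -0.002]
ft_force: [-1.1, -1.0, -1.5]
gripper_width: 71.8
```

Call:
send_rows([
  [[3,30,0,0,0],[3,40,0,0,0],[3,40,0,0,0],[3,40,0,0,0],[2,34,0,0,0],[0,0,20,0,0],[0,0,35,0,0],[0,0,35,0,0],[0,0,25,0,0],[0,0,12,0,0],[0,0,0,0,0]],
])

```text
clock: 14.0
tcp_pos: [469.0, -342.3, 18.2]
ee_rot: [-3.14, 0.003, 0.002]
ft_force: [-0.1, 0.2, -1.4]
gripper_width: 71.8
```

Call:
send_rows([
  [[0,0,0,0,100],[0,0,0,0,100],[0,0,0,0,100],[0,0,0,0,100],[0,0,-25,0,100],[0,0,-45,0,100],[0,0,-45,0,100],[0,0,-45,0,100],[0,0,-10,0,100],[0,0,0,0,100]],
])

```text
clock: 15.0
tcp_pos: [471.0, -343.7, 191.9]
ee_rot: [3.139, -0.004, 0.0]
ft_force: [-0.7, 0.1, -0.8]
gripper_width: 92.0
```

```bash
python3 - <<'E'
from h import *
p,P,o=cloud('wrist',save='pics/w7.png')
cs=[(p,P)]+[cloud(n)[:2] for n in ('side','scene')]
for nm,x,y,r,lo in [("relay",588,-35,50,25),("trafo",472,-8,45,39),("conn",619,-152,60,12)]:
    for q,n in zip(top(cs,x,y,r,lo,70),["wr","si","sc"]):
        if len(q)>20: print(nm,n,np.percentile(q[:,2],97).round(1),rect(q))
E
```

```text
relay si 41.6 (array([588.1, -32.7]), 57.7, 36.4, 28.7)
relay sc 40.2 (array([587.7, -34. ]), 61.2, 32.4, 32.0)
trafo si 45.7 (array([472.5,  -7.5]), 61.6, 23.4, 16.6)
trafo sc 44.0 (array([470.7,  -7.8]), 62.6, 20.0, 16.9)
conn wr 22.4 (array([ 620.5, -154.7]), 105.5, 17.0, 3.6)
conn si 21.8 (array([ 620.6, -151.6]), 106.0, 20.2, 3.9)
conn sc 19.9 (array([ 617.6, -152.6]), 104.2, 18.2, 4.0)
```

View pics/w7.png

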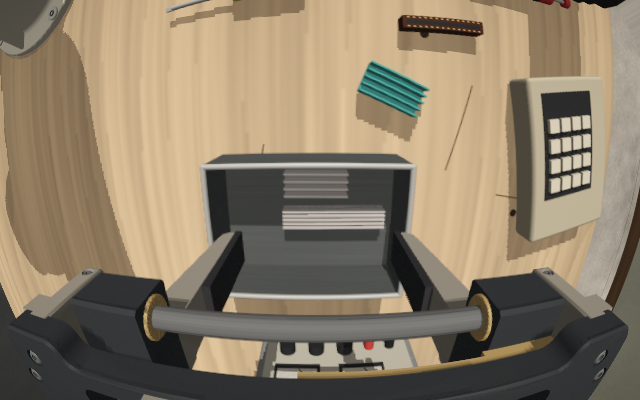

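Call:
send_rows([
  [[30,-38,0,0,60],[30,-38,0,0,60],[30,-38,0,0,60],[30,-38,0,0,50],[28,-38,0,0,50],[0,0,0,8.5,50],[0,0,0,8.5,50],[0,0,0,8.5,50],[0,0,0,8.5,50],[0,0,0,8.5,50],[0,0,0,8.5,50],[0,0,0,8.5,50]],
])

```text
clock: 16.35
tcp_pos: [616.8, -152.7, 186.9]
ee_rot: [3.139, 0.003, -1.044]
ft_force: [-0.5, 0.2, 0.1]
gripper_width: 46.3
```

Call:
send_rows([
  [[0,0,20,8.5,50],[0,0,35,8.5,50],[0,0,35,8.5,50],[0,0,30,1,50],[0,0,0,0,50],[0,0,0,0,50]],
])

```text
clock: 16.95
tcp_pos: [616.9, -152.8, 68.3]
ee_rot: [3.138, 0.001, -1.5]
ft_force: [0.2, -0.5, 0.8]
gripper_width: 45.8
```

```bash
python3 - <<'E'
from h import *
p,P,o=cloud('wrist',save='pics/w8.png')
q=top([(p,P)],619,-152,65,12,35)[0]; print(rect(q),np.percentile(q[:,2],97))
E
```

```text
(array([ 621.2, -153.9]), 104.5, 16.3, 3.9) 21.903576160070838
```

View pics/w8.png

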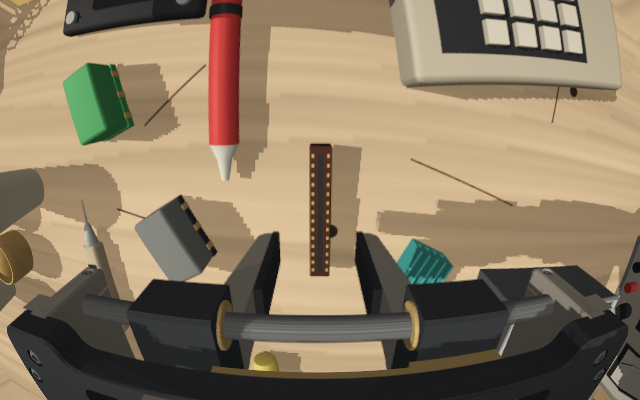

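Call:
send_rows([
  [[0,-2,25,0,50],[0,0,20,0,50],[0,0,13,0,50],[0,0,6,0,50],[0,0,0,0,50],[0,0,0,0,0],[0,0,0,0,0],[0,0,0,0,0],[0,0,0,0,0],[0,0,0,0,0],[0,0,0,0,0]],
])

```text
clock: 18.1
tcp_pos: [620.3, -153.0, 6.1]
ee_rot: [-3.141, -0.0, -1.501]
ft_force: [-1.7, -0.2, 5.1]
gripper_width: 15.6
```

Call:
send_rows([
  [[0,0,-10,0,0],[0,0,-30,0,0],[0,0,-40,0,0],[0,0,-40,0,0],[0,0,-30,4,0],[0,0,0,0,0]],
])

```text
clock: 18.7
tcp_pos: [622.7, -153.5, 161.0]
ee_rot: [-3.134, -0.002, -1.573]
ft_force: [0.4, 0.5, -0.0]
gripper_width: 15.8
```

Call:
send_rows([
  [[38,23,0,0,0],[38,23,0,0,0],[38,23,0,0,0],[38,23,0,0,0],[38,23,0,0,0],[38,23,0,0,0],[38,22,0,0,0],[0,0,0,0,0],[0,0,40,0,0],[0,0,40,0,0],[0,0,30,0,0],[0,0,12,0,0]],
])

```text
clock: 19.9
tcp_pos: [458.3, -416.5, 30.0]
ee_rot: [3.137, 0.004, -1.57]
ft_force: [-1.1, 1.0, -1.2]
gripper_width: 15.7
```

Call:
send_rows([
  [[0,0,0,0,0],[0,0,0,0,0],[0,0,0,0,28],[0,0,0,0,28],[0,0,0,0,28],[0,0,-40,0,28],[0,0,-45,0,28],[0,0,-45,0,28],[0,0,-20,0,60],[0,0,0,0,60]],
])

```text
clock: 20.9
tcp_pos: [461.7, -420.4, 188.0]
ee_rot: [-3.136, -0.005, -1.571]
ft_force: [0.9, -0.1, 0.5]
gripper_width: 39.7
```

```bash
python3 - <<'E'
from h import *
p,P,o=cloud('wrist',save='pics/w9.png')
cs=[(p,P)]+[cloud(n)[:2] for n in ('side','scene')]
for nm,x,y,r,lo in [("relay",588,-35,50,25),("trafo",472,-8,45,39)]:
    for q,n in zip(top(cs,x,y,r,lo,70),["wr","si","sc"]):
        if len(q)>20: print(nm,n,np.percentile(q[:,2],97).round(1),rect(q))
E
```

```text
relay wr 41.9 (array([589.7, -38. ]), 60.2, 35.6, 30.1)
relay si 41.7 (array([588.2, -33. ]), 57.6, 36.6, 29.0)
relay sc 39.9 (array([587.8, -34. ]), 61.4, 32.3, 32.0)
trafo wr 45.9 (array([473.6, -10.3]), 61.4, 23.1, 16.9)
trafo si 45.5 (array([472.7,  -7.2]), 61.8, 24.0, 16.6)
trafo sc 43.7 (array([470.8,  -8.2]), 63.1, 19.7, 16.2)
```

View pics/w9.png

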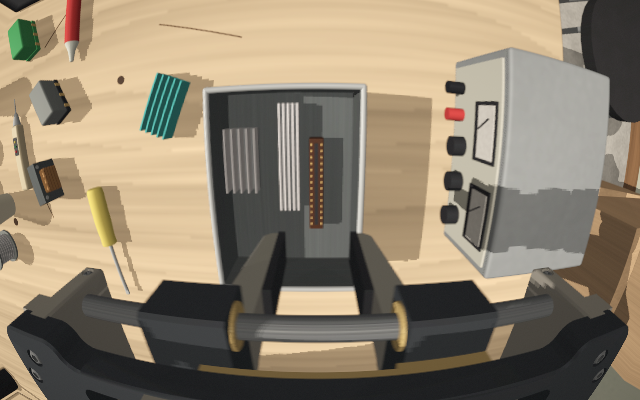

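Call:
send_rows([
  [[-40,-1,0,0,60],[-47,-1,0,0,62],[-47,-1,0,0,62],[-47,-1,0,0,62],[-47,-1,0,0,62],[-47,-1,0,0,62],[-47,-1,0,0,62],[-47,-2,0,0,62],[-43,-2,0,0,62],[0,0,20,-8.5,62],[0,0,40,-8,62],[0,0,40,0,62]],
])

```text
clock: 22.25
tcp_pos: [470.3, -6.2, 81.7]
ee_rot: [3.141, 0.0, -1.276]
ft_force: [-0.3, -0.2, -0.2]
gripper_width: 56.7
```

```bash
python3 - <<'E'
from h import *
p,P,o=cloud('wrist',save='pics/w10.png');print(o['tcp_pos'],o['ee_rot'])
q=top([(p,P)],472,-8,45,39,70)[0]; print(rect(q),np.percentile(q[:,2],97))
q=top([(p,P)],472,-8,45,15,70)[0]; print(rect(q))
E
```

```text
[470.32856146  -6.21603894  81.65385553] [ 3.14114318e+00  9.09907541e-05 -1.27646088e+00]
(array([473.2,  -7.8]), 62.7, 30.9, 18.3) 45.682611493809524
(array([473.9,  -9.6]), 62.6, 40.6, 16.9)
```

View pics/w10.png

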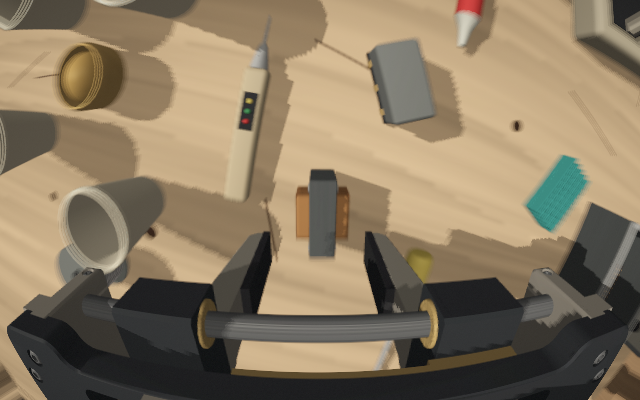

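```bash
python3 - <<'E'
from h import *
q=cast('wrist',[(226,198),(246,201)],12); print(q)
o=arm.observe();T=tool(o); print((np.linalg.inv(T)@np.c_[q,[1,1]].T)[:3].T)
E
```

```text
[[457.17984958  68.30252371  12.        ]
 [459.54496373  51.49489942  12.        ]]
[[-73.93075802 -13.41204552  64.0541722 ]
 [-57.1483924  -10.87401669  64.02941511]]
```

Call:
send_rows([
  [[3,-1,25,0,62],[0,0,25,0,62],[0,0,18,0,62],[0,0,8,0,62],[0,0,0,0,62],[0,0,0,0,0],[0,0,0,0,0],[0,0,0,0,0],[0,0,0,0,0],[0,0,0,0,0]],
])

```text
clock: 23.3
tcp_pos: [473.4, -9.5, 8.4]
ee_rot: [-3.14, -0.0, -1.283]
ft_force: [-1.9, -0.0, 6.8]
gripper_width: 39.7
```

Call:
send_rows([
  [[0,0,-10,0,0],[0,0,-30,0,0],[0,0,-40,0,0],[0,0,-40,8,0],[0,0,-30,8,0],[0,0,0,1,0],[0,0,0,0,0]],
])

```text
clock: 24.0
tcp_pos: [472.7, -9.4, 158.0]
ee_rot: [-3.14, 0.0, -1.578]
ft_force: [0.1, 0.2, -2.1]
gripper_width: 39.8
```

Call:
send_rows([
  [[38,9,0,0,0],[46,10,0,0,0],[46,10,0,0,0],[46,10,0,0,0],[46,10,0,0,0],[46,10,0,0,0],[46,10,0,0,0],[42,8,0,0,0],[0,0,0,0,0],[0,0,30,0,0],[0,0,30,0,0],[0,0,0,0,0]],
])

```text
clock: 25.2
tcp_pos: [389.5, -361.4, 92.7]
ee_rot: [3.134, 0.007, -1.578]
ft_force: [-1.1, 0.1, -2.3]
gripper_width: 39.7
```

Call:
send_rows([
  [[0,0,0,0,0],[0,0,25,0,0],[0,0,25,0,0],[0,0,18,0,0],[0,0,8,0,0],[0,0,0,0,0],[0,0,0,0,52],[0,0,0,0,52],[0,0,0,0,52]],
])

```text
clock: 26.1
tcp_pos: [393.4, -365.4, 22.7]
ee_rot: [-3.14, -0.001, -1.579]
ft_force: [-0.1, -0.3, -0.4]
gripper_width: 47.9
```

Call:
send_rows([
  [[0,0,-40,0,52],[0,0,-45,0,52],[0,0,-45,0,52],[0,0,-45,0,52],[0,0,0,0,52],[0,0,0,0,55]],
])

```text
clock: 26.7
tcp_pos: [393.2, -365.2, 198.0]
ee_rot: [-3.139, -0.002, -1.579]
ft_force: [-0.3, 0.2, 0.2]
gripper_width: 50.5
```

```bash
python3 - <<'E'
from h import *
p,P,o=cloud('wrist',save='pics/w11.png');print(o['tcp_pos'],o['ee_rot'])
cs=[(p,P)]+[cloud(n)[:2] for n in ('side','scene')]
for nm,x,y,r,lo in [("relay",588,-35,50,25)]:
    for q,n in zip(top(cs,x,y,r,lo,70),["wr","si","sc"]):
        if len(q)>20: print(nm,n,np.percentile(q[:,2],97).round(1),rect(q))
E
```

```text
[ 393.18394929 -365.22800998  197.99502791] [-3.13923374e+00 -2.14789802e-03 -1.57948149e+00]
relay wr 42.1 (array([590. , -37.5]), 61.4, 35.3, 32.2)
relay si 41.4 (array([588.1, -33.6]), 57.3, 36.3, 30.6)
relay sc 40.1 (array([588.4, -33.5]), 61.4, 32.4, 32.0)
```

View pics/w11.png

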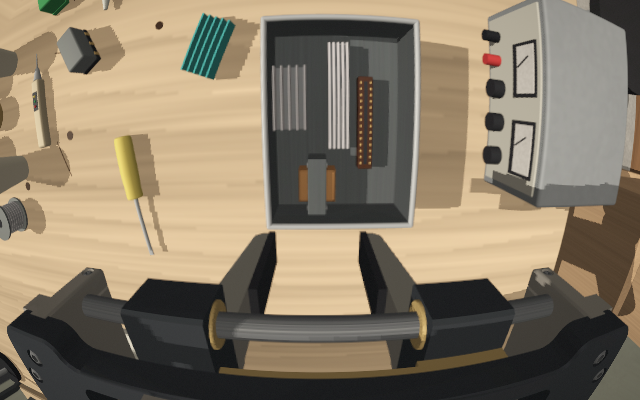

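Call:
send_rows([
  [[-38,-23,0,0,55],[-42,-25,0,0,55],[-42,-25,0,0,55],[-42,-25,0,0,55],[-42,-25,0,0,55],[-42,-25,0,0,55],[-42,-25,0,0,55],[-40,-23,0,0,55],[0,0,20,-8,55],[0,0,40,-8,55],[0,0,40,-8,55],[0,0,20,-7.5,55]],
])

```text
clock: 28.05
tcp_pos: [588.3, -36.0, 71.6]
ee_rot: [3.136, 0.004, -1.024]
ft_force: [-0.7, -0.1, 0.4]
gripper_width: 50.9
```

```bash
python3 - <<'E'
from h import *
p,P,o=cloud('wrist',save='pics/w12.png');print(o['tcp_pos'],o['ee_rot'])
q=top([(p,P)],589,-35,45,20,70)[0]; print(rect(q),np.percentile(q[:,2],97))
d=np.array([588.9,-35.3,0])-o['tcp_pos']; print(R.from_euler('xyz',o['ee_rot']).as_matrix().T@d)
E
```

```text
[588.31344944 -36.01562976  71.57147526] [ 3.13579528  0.00399543 -1.02351102]
(array([590.7, -35.6]), 59.3, 34.3, 31.7) 41.62954255856289
[-1.99210605e-02 -1.28818538e+00  7.15658607e+01]
```

View pics/w12.png

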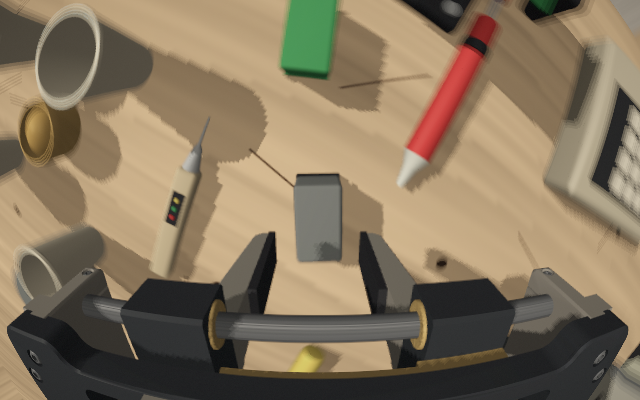

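Aligned, with clear space on both sides. I'll descend to about z 6.

Call:
send_rows([
  [[0,-1,20,0,55],[0,0,20,0,55],[0,0,15,0,55],[0,0,6,0,55],[0,0,0,0,55],[0,0,0,0,0],[0,0,0,0,0],[0,0,0,0,0],[0,0,0,0,0],[0,0,0,0,0]],
])

```text
clock: 29.1
tcp_pos: [593.1, -36.0, 16.5]
ee_rot: [-3.14, -0.001, -1.03]
ft_force: [-0.8, -0.3, 7.2]
gripper_width: 34.0
```

Call:
send_rows([
  [[0,0,-10,0,0],[0,0,-30,0,0],[0,0,-40,0,0],[0,0,-40,8,0],[0,0,-30,8,0],[0,0,0,8,0],[0,0,0,7,0],[0,0,0,0,0]],
])

```text
clock: 29.9
tcp_pos: [592.3, -36.0, 166.4]
ee_rot: [-3.141, -0.0, -1.573]
ft_force: [-0.2, 0.7, -0.8]
gripper_width: 33.8
```

Call:
send_rows([
  [[37,12,0,0,0],[42,12,0,0,0],[42,12,0,0,0],[42,12,0,0,0],[42,12,0,0,0],[42,12,0,0,0],[42,13,0,0,0],[37,12,0,0,0],[0,0,0,0,0],[0,0,30,0,0],[0,0,30,0,0],[0,0,20,0,0]],
])

```text
clock: 31.1
tcp_pos: [494.6, -360.6, 83.7]
ee_rot: [3.14, 0.002, -1.568]
ft_force: [-0.3, 0.2, -1.2]
gripper_width: 33.7
```

Call:
send_rows([
  [[0,0,20,0,0],[0,0,14,0,0],[0,0,4,0,0],[0,0,0,0,0],[0,0,0,0,0],[0,0,0,0,48],[0,0,0,0,48],[0,0,0,0,48]],
])

```text
clock: 31.9
tcp_pos: [495.8, -362.3, 48.2]
ee_rot: [-3.141, -0.001, -1.571]
ft_force: [0.2, -0.8, -0.4]
gripper_width: 44.2
```

Call:
send_rows([
  [[0,0,-40,0,48],[0,0,-45,0,48],[0,0,-45,0,48],[0,0,-20,0,52],[0,0,0,0,100],[0,0,0,0,100]],
])

```text
clock: 32.5
tcp_pos: [495.2, -361.9, 197.4]
ee_rot: [-3.141, -0.0, -1.571]
ft_force: [-0.6, 0.6, -0.3]
gripper_width: 61.5
```

```bash
python3 - <<'E'
from h import *
p,P,o=cloud('wrist',save='pics/w13.png');print(o['tcp_pos'],o['ee_rot'])
cs=[(p,P)]+[cloud(n,save=f'pics/{n}13.png')[:2] for n in ('side','scene')]
for nm,x,y in [("base",598,301),("c1",619,170),("c2",463,307),("c3",429,155)]:
    for q,n in zip(top(cs,x,y,45,84,95),["wr","si","sc"]):
        if len(q)>150: print(nm,n,circ(q),rect(q))
ok=[q for q in top(cs,462,-388,180,0,100)]
q=np.vstack(ok); k=(abs(q[:,0]-462)<95)&(abs(q[:,1]+388)<65); print('bin max z',q[k][:,2].max())
E
```

```text
[ 495.22581939 -361.85387138  197.41767714] [-3.14140621e+00 -1.47671360e-04 -1.57082789e+00]
base si (array([597.7, 301.7]), 31.1) (array([598.2, 301.2]), 66.4, 65.8, -23.1)
base sc (array([597.4, 300.4]), 31.3) (array([596.4, 299.6]), 67.3, 65.1, 9.9)
c1 si (array([617.9, 171.4]), 31.3) (array([618.1, 171.8]), 65.7, 65.6, 84.6)
c1 sc (array([617.4, 170. ]), 31.2) (array([617.4, 169.6]), 65.6, 65.2, -48.3)
c2 si (array([462.1, 308.1]), 31.2) (array([463.2, 307.3]), 67.3, 65.3, -58.3)
c2 sc (array([461.6, 307. ]), 31.3) (array([461.7, 307.4]), 66.8, 64.9, 39.5)
c3 si (array([428.5, 156.2]), 31.2) (array([428.3, 155.8]), 66.0, 65.0, -61.1)
bin max z 72.3033965796742
```

View pics/w13.png

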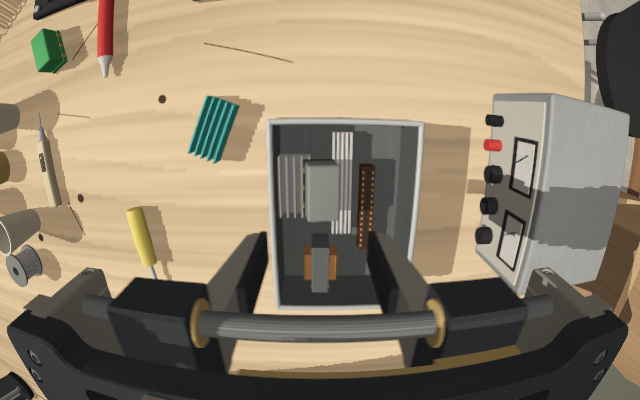

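View pics/side13.png

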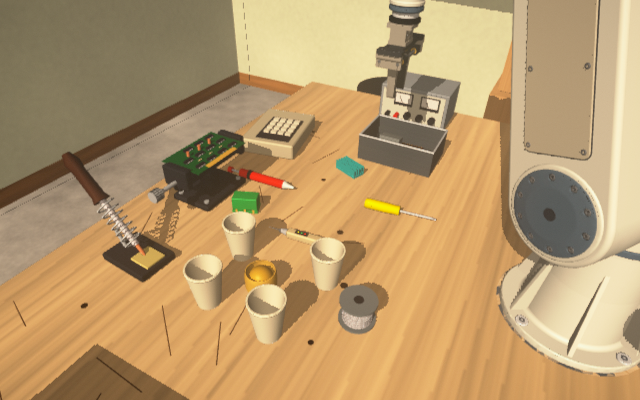

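All four parts and the bar are in the bin, with a highest point of about 72 mm, below the 78 mm rim. Next are the cups, starting with the nearest at about (429,155).

Call:
send_rows([
  [[-40,6,0,0,100],[-48,6,0,0,100],[-48,6,0,0,100],[-48,6,0,0,100],[-48,6,0,0,100],[-48,6,0,0,100],[-48,6,0,0,100],[-48,6,0,0,100],[-48,6,0,0,100],[-48,6,0,0,100],[-44,6,0,0,100],[0,0,0,0,100]],
])

```text
clock: 33.85
tcp_pos: [428.1, 158.1, 196.6]
ee_rot: [3.14, 0.001, -1.566]
ft_force: [0.9, -0.9, -0.6]
gripper_width: 92.4
```

Call:
send_rows([
  [[0,0,0,0,100],[0,0,0,0,100]],
])

```text
clock: 34.05
tcp_pos: [429.1, 153.1, 196.8]
ee_rot: [3.14, -0.001, -1.571]
ft_force: [0.6, 0.1, 0.6]
gripper_width: 92.2
```

```bash
python3 - <<'E'
from h import *
p,P,o=cloud('wrist',save='pics/w14.png');print(o['tcp_pos'],o['ee_rot'])
for nm,x,y in [("base",598,301),("c1",619,170),("c2",463,307),("c3",429,155)]:
    q=top([(p,P)],x,y,45,84,95)[0]
    if len(q)>150: print(nm,circ(q),rect(q),np.percentile(q[:,2],98))
E
```

```text
[429.08364023 153.08596419 196.83828088] [ 3.14014762e+00 -9.03016514e-04 -1.57104765e+00]
base (array([598.9, 298.7]), 31.0) (array([597.9, 299. ]), 66.4, 64.5, 79.5) 90.12198330881273
c1 (array([618.4, 168.6]), 30.7) (array([601.2, 168.9]), 65.2, 29.5, 89.0) 90.20249682108478
c2 (array([463.8, 305.2]), 31.1) (array([464. , 305.8]), 66.0, 65.7, 89.8) 89.70492247448591
c3 (array([430.4, 154. ]), 31.0) (array([430.2, 154.2]), 66.5, 65.2, -85.4) 89.78624233857555
```

View pics/w14.png

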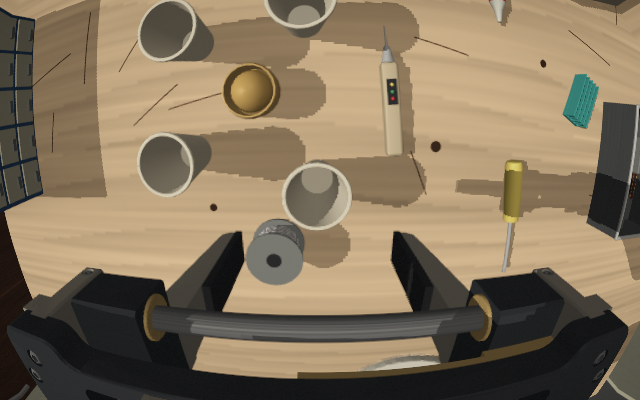

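Call:
send_rows([
  [[-2,-1,30,0,100],[0,0,40,0,100],[0,0,30,0,100],[0,0,18,0,100],[0,0,9,0,100],[0,0,3,0,100],[0,0,0,0,100],[0,0,0,0,85],[0,0,0,0,75],[0,0,0,0,0],[0,0,0,0,0],[0,0,0,0,0]],
])

```text
clock: 35.3
tcp_pos: [430.7, 156.1, 68.0]
ee_rot: [-3.141, 0.0, -1.571]
ft_force: [0.1, -1.7, 4.7]
gripper_width: 62.4
```

Call:
send_rows([
  [[0,0,0,0,0],[0,0,0,0,0]],
])

```text
clock: 35.5
tcp_pos: [430.8, 156.1, 68.0]
ee_rot: [-3.141, 0.0, -1.571]
ft_force: [-0.1, -2.4, 7.0]
gripper_width: 62.3
```

Call:
send_rows([
  [[0,0,-5,0,0],[0,0,-15,0,0],[0,0,-30,0,0],[0,0,-30,0,0],[0,0,0,0,0],[0,0,0,0,0]],
])

```text
clock: 36.1
tcp_pos: [430.6, 156.2, 147.9]
ee_rot: [-3.14, 0.001, -1.571]
ft_force: [-0.8, 0.2, -0.9]
gripper_width: 62.8
```

```bash
python3 - <<'E'
from h import *
p,P,o=cloud('wrist',save='pics/w15.png')
cloud('side',save='pics/s15.png')
for c,n in ((cloud('side'),'si'),(cloud('scene'),'sc')):
    q=top([c[:2]],430.8,156,42,60,190)[0]; 
    print(n,np.percentile(q[:,2],[1,99]))
E
```

```text
si [ 81.07860829 186.08291697]
sc [ 80.37403796 187.51376417]
```

View pics/s15.png

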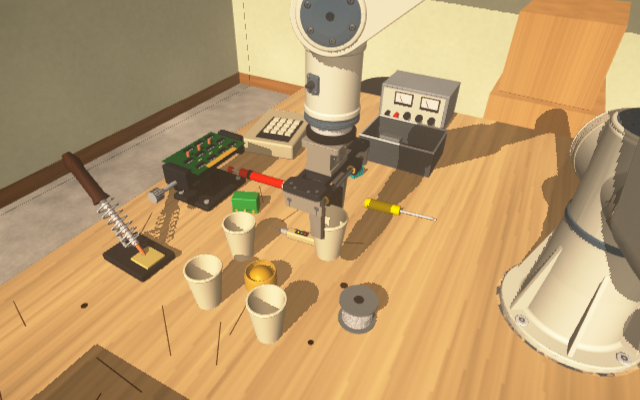

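View pics/w15.png

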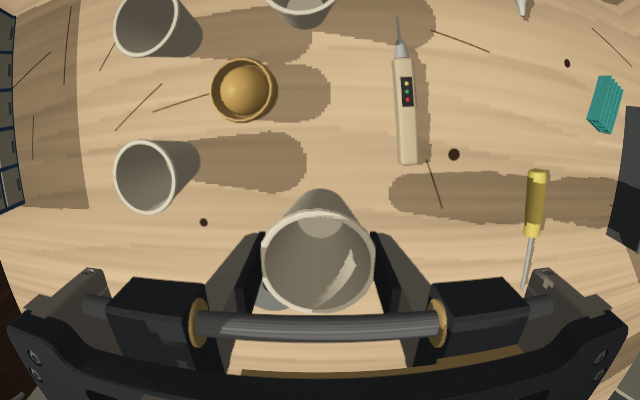

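```bash
cat >> h.py <<'E'
def held():
    p,P,o=cloud('wrist'); c=o['tcp_pos']
    q=top([(p,P)],c[0],c[1],42,c[2]+14,c[2]+30)[0]
    # rim ring only: ivory points between 28 and 34 from centre
    hsv=cv2.cvtColor(p,cv2.COLOR_RGB2HSV)
    ok=np.isfinite(P).all(2)&(hsv[...,2]>120)&(abs(P[...,2]-c[2]-21)<5)&(np.hypot(P[...,0]-c[0],P[...,1]-c[1])<42)
    q=P[ok]; return o,circ(q),rect(q),np.percentile(q[:,2],[5,50,95]).round(1)
E
python3 - <<'E'
from h import *
print(held())
E
```

```text
({'clock': 36.3, 'joint_positions': array([3.44527338e-01, 1.78804105e-01, 2.04607261e+00, 5.52518623e-05,
       9.18902265e-01, 1.91524345e+00]), 'joint_velocities': array([ 0.00073984,  0.00206832, -0.00483525, -0.00089466,  0.00233468,
       -0.00063733]), 'joint_efforts': array([ 5.32551552e-03, -4.20019519e+01, -2.82906854e+01, -7.94150052e-03,
       -7.53938500e-02,  3.45943374e-05]), 'tcp_pos': array([429.57572055, 155.75891188, 146.47284132]), 'ee_rot': array([ 3.13951994e+00, -6.96997561e-04, -1.57074895e+00]), 'ft_force': array([ 0.28181084, -0.85048784, -0.1882737 ]), 'ft_torque': array([ 0.06054539,  0.13079851, -0.00610665]), 'gripper_width': 62.10584883705473}, (array([429.2, 156. ]), 31.2), (array([428.8, 155.9]), 66.6, 62.5, -1.5), array([165.3, 167.2, 168.6]))
```

Call:
send_rows([
  [[0,0,-25,0,0],[0,0,-22,0,0],[-22,-26,0,0,0],[-28,-32,0,0,0],[-28,-32,0,0,0],[-28,-32,0,0,0],[-24,-28,0,0,0],[-15,-18,0,0,0],[0,0,0,0,0],[0,0,0,0,0],[0,0,0,0,0]],
])

```text
clock: 37.45
tcp_pos: [597.3, 300.1, 193.9]
ee_rot: [3.14, -0.001, -1.571]
ft_force: [-0.8, 0.2, -0.4]
gripper_width: 62.3
```

```bash
python3 - <<'E'
from h import *
o,c,r,z=held(); print(o['tcp_pos'],c,z)
p,P,o=cloud('wrist',save='pics/w16.png')
cloud('side',save='pics/s16.png')
for n in ('wrist','side','scene'):
    q=top([cloud(n)[:2]],598.5,301,42,84,95)[0]
    if len(q)>30: print(n,len(q),circ(q),rect(q))
E
```

```text
[597.30666104 300.12896148 193.89732686] (array([596.9, 300.4]), 31.1) [212.5 214.5 216. ]
wrist 604 (array([600.4, 299.8]), 30.8) (array([609.8, 300.1]), 65.5, 45.4, -86.8)
side 241 (array([597.6, 301.8]), 31.0) (array([595.5, 303.8]), 65.9, 60.8, 43.9)
scene 243 (array([597.2, 300.5]), 31.4) (array([597. , 300.6]), 66.1, 65.7, 48.3)
```

View pics/w16.png

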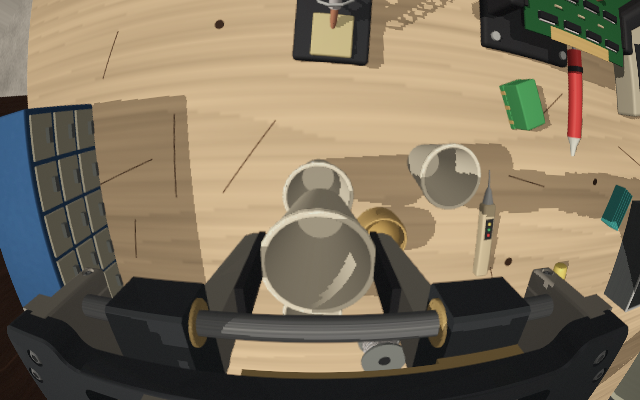

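```bash
cat >> h.py <<'E'
def rims(x,y,zb,tz):
    for n in ('side','scene'):
        p,P,o=cloud(n); hsv=cv2.cvtColor(p,cv2.COLOR_RGB2HSV)
        for nm,z in (('base',zb),('held',o['tcp_pos'][2]+tz)):
            ok=np.isfinite(P).all(2)&(hsv[...,2]>100)&(abs(P[...,2]-z)<3.5)&(np.hypot(P[...,0]-x,P[...,1]-y)<38)&(hsv[...,1]>20)
            q=P[ok]
            if len(q)>10: print(n,nm,len(q),circ(q),rect(q),q[:,2].max().round(1))
E
python3 - <<'E'
from h import *
rims(598,301,87,20)
E
```

```text
side base 253 (array([597.5, 301.9]), 31.0) (array([595.2, 304.1]), 66.0, 62.2, 45.3) 89.7
side held 259 (array([595.5, 303.2]), 31.2) (array([591.3, 297.9]), 67.3, 52.6, -42.6) 218.0
scene base 255 (array([597.4, 300.5]), 31.4) (array([597.4, 300.5]), 66.7, 66.1, 36.7) 89.3
scene held 248 (array([595.3, 301.2]), 31.3) (array([595.3, 302.5]), 68.8, 66.4, 50.1) 218.2
```

Call:
send_rows([
  [[1,-2,15,0,0],[0,0,25,0,0],[0,0,20,0,0],[0,0,14,0,0],[0,0,8,0,0],[0,0,4,0,0],[0,0,0,0,0],[0,0,0,0,0]],
])

```text
clock: 38.65
tcp_pos: [600.9, 300.3, 109.3]
ee_rot: [-3.141, 0.0, -1.571]
ft_force: [0.2, 0.3, -0.7]
gripper_width: 62.0
```

```bash
python3 - <<'E'
from h import *
print(arm.observe()['tcp_pos'],arm.observe()['ft_force']);rims(598,301,88,20)
E
```

```text
[600.91460405 300.26331836 109.31209108] [ 0.19886274  0.30652571 -0.6807572 ]
side base 281 (array([596. , 302.3]), 28.4) (array([592.7, 303.1]), 59.5, 58.7, -70.8) 91.4
side held 230 (array([598.1, 302.4]), 31.1) (array([594., 297.]), 65.4, 52.3, -40.6) 132.8
scene base 212 (array([596. , 300.3]), 30.6) (array([607.7, 300.9]), 65.6, 45.6, -87.2) 91.4
scene held 239 (array([597.7, 301.2]), 31.3) (array([597.1, 300.9]), 68.9, 66.9, 44.5) 132.5
```

Call:
send_rows([
  [[0,0,3,0,0],[0,0,3,0,0],[0,0,2,0,0],[0,0,0,0,0],[0,0,0,0,0]],
])

```text
clock: 39.25
tcp_pos: [600.3, 299.9, 100.4]
ee_rot: [3.141, -0.0, -1.571]
ft_force: [-0.7, 0.2, -1.3]
gripper_width: 62.2
```

Call:
send_rows([
  [[0,0,2,0,0],[0,0,0,0,0],[0,0,0,0,0]],
])

```text
clock: 39.55
tcp_pos: [600.4, 300.0, 98.5]
ee_rot: [3.142, 0.0, -1.571]
ft_force: [0.5, 0.7, -0.5]
gripper_width: 62.6
```

Call:
send_rows([
  [[0,0,2,0,0],[0,0,0,0,0],[0,0,0,0,0]],
])

```text
clock: 39.85
tcp_pos: [600.6, 300.3, 96.8]
ee_rot: [-3.141, 0.0, -1.571]
ft_force: [-0.2, 1.3, 2.7]
gripper_width: 62.6
```

Call:
send_rows([
  [[0,0,0,0,80],[0,0,0,0,100],[0,0,0,0,100],[0,0,0,0,100],[0,0,-10,0,100],[0,0,-30,0,100],[0,0,-40,0,100],[0,0,-30,0,100],[0,0,0,0,100],[0,0,0,0,100]],
])

```text
clock: 40.85
tcp_pos: [600.8, 300.1, 207.8]
ee_rot: [-3.14, 0.001, -1.571]
ft_force: [-0.9, 0.1, -0.2]
gripper_width: 91.5
```

```bash
python3 - <<'E'
from h import *
cs={n:cloud(n,save=f'pics/{n}17.png')[:2] for n in ('wrist','side','scene')}
for n in cs:
  for nm,x,y,lo,hi in [("stack",598,301,112,125),("base",598,301,84,93),("c1",619,170,84,95),("c2",463,307,84,95)]:
    q=top([cs[n]],x,y,45,lo,hi)[0]
    if len(q)>100: print(n,nm,circ(q),rect(q),np.percentile(q[:,2],98))
E
```

```text
wrist stack (array([600.1, 298.6]), 31.1) (array([600.2, 298.6]), 66.2, 65.9, 72.4) 116.86947489008165
wrist base (array([602.8, 298.6]), 28.6) (array([602.9, 301. ]), 60.7, 59.4, -10.7) 92.75475460411158
wrist c1 (array([619.9, 169.8]), 31.1) (array([619.9, 169.3]), 66.7, 66.0, -8.7) 89.67513099750127
wrist c2 (array([465.2, 306.2]), 30.8) (array([476.7, 306.5]), 64.9, 42.0, 89.8) 89.4330510278008
side stack (array([597.8, 300.5]), 31.3) (array([598.4, 300.1]), 67.6, 64.9, -51.0) 116.52677579185129
side base (array([596.5, 301.8]), 29.2) (array([595.2, 303. ]), 62.2, 60.9, -85.7) 92.79223843205374
side c1 (array([618. , 171.2]), 31.2) (array([618.4, 171.4]), 65.6, 65.6, -8.6) 89.74699006772282
side c2 (array([462.1, 308.2]), 31.1) (array([463. , 307.9]), 67.2, 65.8, -20.2) 89.78887115103694
scene stack (array([597.3, 299.4]), 31.3) (array([596.9, 298.9]), 66.7, 64.4, 7.7) 115.29542149523645
scene base (array([598.6, 299.3]), 29.1) (array([599.6, 298.5]), 63.1, 61.7, 35.9) 92.70161534587795
scene c1 (array([617.4, 170. ]), 31.4) (array([617.3, 169.9]), 66.5, 65.6, 32.0) 88.1160792112324
scene c2 (array([461.5, 306.9]), 31.4) (array([462. , 306.9]), 66.3, 65.0, 37.1) 88.0868312152615
```

View pics/side17.png

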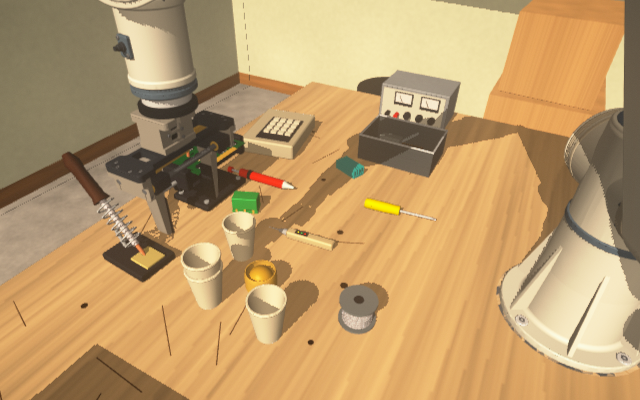

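Call:
send_rows([
  [[26,-4,0,0,100],[35,-5,0,0,100],[35,-5,0,0,100],[35,-5,0,0,100],[0,0,0,0,100],[0,0,0,0,100],[0,0,30,0,100],[0,0,40,0,100],[0,0,35,0,100],[0,0,0,0,100],[0,0,0,0,100]],
])

```text
clock: 42.1
tcp_pos: [619.0, 169.9, 101.4]
ee_rot: [3.14, -0.0, -1.57]
ft_force: [-0.1, 0.4, 0.7]
gripper_width: 91.8
```

```bash
python3 - <<'E'
from h import *
p,P,o=cloud('wrist',save='pics/w18.png');print(o['tcp_pos'])
q=top([(p,P)],620,169,45,84,95)[0];print(circ(q),rect(q),np.percentile(q[:,2],98))
E
```

```text
[618.99651633 169.94062002 101.39924533]
(array([620.4, 168.9]), 31.0) (array([619.9, 169. ]), 66.3, 66.1, -61.5) 89.60871072327781
```

View pics/w18.png

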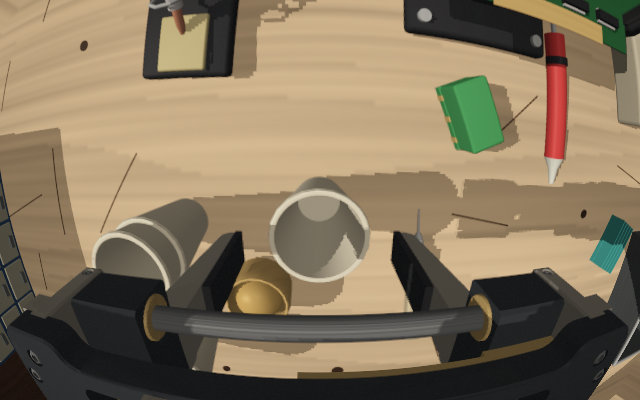

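Cup 1 is centred between the fingers. I'll descend 34 mm, grip and lift.

Call:
send_rows([
  [[0,-1,15,0,100],[0,0,12,0,100],[0,0,5,0,100],[0,0,2,0,100],[0,0,0,0,100],[0,0,0,0,85],[0,0,0,0,75],[0,0,0,0,0],[0,0,0,0,0],[0,0,0,0,0],[0,0,0,0,0],[0,0,0,0,0]],
])

```text
clock: 43.35
tcp_pos: [620.7, 169.0, 67.8]
ee_rot: [-3.141, -0.0, -1.571]
ft_force: [-0.5, -0.3, 3.5]
gripper_width: 63.0
```

Call:
send_rows([
  [[0,0,-5,0,0],[0,0,-15,0,0],[0,0,-35,0,0],[0,0,-40,0,0],[0,0,-40,0,0],[0,0,-15,0,0],[0,0,0,0,0],[0,0,0,0,0]],
])

```text
clock: 44.15
tcp_pos: [619.7, 168.9, 216.6]
ee_rot: [3.14, -0.0, -1.571]
ft_force: [0.2, 0.6, -2.1]
gripper_width: 63.1
```

```bash
python3 - <<'E'
from h import *
o,c,r,z=held(); print(o['tcp_pos'],c,z-o['tcp_pos'][2])
E
```

```text
[619.71411227 168.88363966 216.57445848] (array([619.3, 169.1]), 31.2) [18.62554152 20.42554152 21.42554152]
```

Call:
send_rows([
  [[-20,3,0,0,0],[-30,5,0,0,0],[-30,4,0,0,0],[-30,4,0,0,0],[-20,3,0,0,0],[0,0,0,0,0],[0,0,15,0,0],[0,0,25,0,0],[0,0,20,0,0],[0,0,10,0,0],[0,0,0,0,0],[0,0,0,0,0]],
])

```text
clock: 45.4
tcp_pos: [601.8, 298.5, 147.7]
ee_rot: [-3.142, -0.0, -1.571]
ft_force: [-0.7, -0.6, 0.1]
gripper_width: 62.9
```

```bash
python3 - <<'E'
from h import *
print(arm.observe()['tcp_pos'],arm.observe()['ft_force']);rims(598,300,115,20)
q=top([cloud('wrist')[:2]],600,299,42,111,119)[0]
if len(q)>30: print(circ(q))
E
```

```text
[601.78225514 298.46588356 147.68726375] [-0.65232462 -0.58193202  0.08183212]
side base 246 (array([597.9, 300.3]), 29.7) (array([588.9, 306.6]), 65.7, 43.9, 55.2) 118.4
side held 244 (array([598.9, 300.3]), 31.1) (array([595.4, 295. ]), 69.8, 52.4, -41.0) 170.9
scene base 232 (array([596.2, 299.1]), 30.5) (array([606.8, 299.8]), 65.6, 48.8, -86.3) 118.4
scene held 229 (array([598.8, 299.9]), 31.2) (array([598.8, 299.4]), 66.8, 65.1, 38.8) 169.5
(array([605.5, 298.7]), 26.6)
```

Call:
send_rows([
  [[0,1,8,0,0],[0,0,7,0,0],[0,0,4,0,0],[0,0,0,0,0],[0,0,0,0,0]],
])

```text
clock: 46.05
tcp_pos: [600.4, 299.1, 128.4]
ee_rot: [3.141, -0.0, -1.571]
ft_force: [0.0, 0.9, -0.7]
gripper_width: 62.8
```

Call:
send_rows([
  [[0,0,2,0,0],[0,0,0,0,0],[0,0,0,0,0]],
])

```text
clock: 46.35
tcp_pos: [600.5, 299.1, 126.7]
ee_rot: [-3.141, 0.0, -1.571]
ft_force: [-0.1, -0.5, -1.2]
gripper_width: 62.9
```

Call:
send_rows([
  [[0,0,1.5,0,0],[0,0,0,0,0],[0,0,0,0,0]],
])

```text
clock: 46.65
tcp_pos: [600.4, 299.0, 125.0]
ee_rot: [3.141, -0.0, -1.571]
ft_force: [1.1, 0.6, -0.5]
gripper_width: 62.8
```

Call:
send_rows([
  [[0,0,1,0,0],[0,0,0,0,0],[0,0,0,0,0]],
])

```text
clock: 46.95
tcp_pos: [600.4, 299.0, 124.0]
ee_rot: [3.141, -0.0, -1.571]
ft_force: [-0.5, -0.4, -0.8]
gripper_width: 62.8
```

Call:
send_rows([
  [[0,0,1,0,0],[0,0,0,0,0],[0,0,0,0,0]],
])

```text
clock: 47.25
tcp_pos: [600.4, 299.0, 123.0]
ee_rot: [3.141, -0.0, -1.571]
ft_force: [-0.2, -0.4, 0.0]
gripper_width: 63.1
```

Call:
send_rows([
  [[0,0,1,0,0],[0,0,0,0,0],[0,0,0,0,0]],
])

```text
clock: 47.55
tcp_pos: [600.5, 299.0, 122.1]
ee_rot: [-3.141, -0.0, -1.571]
ft_force: [-0.5, -0.3, -0.5]
gripper_width: 62.6
```

Call:
send_rows([
  [[0,0,1,0,0],[0,0,0,0,0],[0,0,0,0,0]],
])

```text
clock: 47.85
tcp_pos: [600.6, 299.0, 121.4]
ee_rot: [-3.141, 0.0, -1.571]
ft_force: [-0.5, -2.3, 4.9]
gripper_width: 62.4
```

```bash
python3 - <<'E'
from h import *
o,c,r,z=held(); print(o['tcp_pos'],c,z, o['ft_force'])
rims(598,300,115,20)
cloud('side',save='pics/s19.png')
E
```

```text
[600.63602637 298.99962852 121.40585663] (array([600.1, 299.2]), 31.2) [140.3 141.9 142.9] [-0.49163751 -2.29645743  4.89050313]
side base 255 (array([596. , 301.7]), 29.0) (array([592.5, 299.1]), 62.7, 54.6, -49.0) 118.5
side held 234 (array([597.9, 301.1]), 31.2) (array([594.1, 295.6]), 66.8, 52.8, -41.0) 144.2
scene base 293 (array([598.8, 299.7]), 29.3) (array([600.4, 299.6]), 62.3, 61.5, 42.4) 118.5
scene held 236 (array([597.6, 300. ]), 31.2) (array([597.3, 299.7]), 66.2, 65.4, 15.6) 142.1
```

View pics/s19.png

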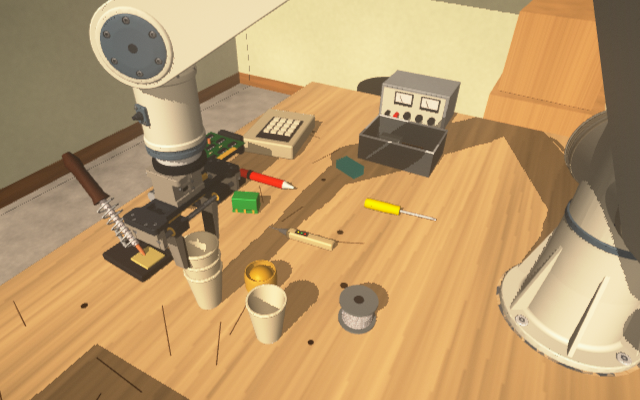

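Contact came at about 5 N, with the rim about 27 mm above the one below. I'll release.

Call:
send_rows([
  [[0,0,0,0,80],[0,0,0,0,100],[0,0,0,0,100],[0,0,0,0,100],[0,0,-10,0,100],[0,0,-30,0,100],[0,0,-40,0,100],[0,0,-10,0,100],[0,0,0,0,100],[0,0,0,0,100]],
])

```text
clock: 49.05
tcp_pos: [599.9, 298.8, 210.5]
ee_rot: [3.141, -0.0, -1.571]
ft_force: [-0.1, 0.5, -0.9]
gripper_width: 92.0
```

```bash
python3 - <<'E'
from h import *
print(arm.observe()['tcp_pos'])
cs={n:cloud(n,save=f'pics/{n}20.png')[:2] for n in ('wrist','side','scene')}
for n in cs:
  for nm,x,y,lo,hi in [("stack",598,301,139,150),("c2",463,307,84,95)]:
    q=top([cs[n]],x,y,45,lo,hi)[0]
    if len(q)>100: print(n,nm,circ(q),rect(q),np.percentile(q[:,2],98))
E
```

```text
[599.94193008 298.81716808 210.49775397]
wrist stack (array([600.1, 298.5]), 31.0) (array([599.5, 298.6]), 65.9, 65.8, -4.5) 143.23867194078963
wrist c2 (array([465. , 306.3]), 30.9) (array([474.8, 306.8]), 65.3, 45.9, -88.0) 89.59434361472285
side stack (array([598. , 300.5]), 31.3) (array([598.3, 300.3]), 66.8, 65.0, -46.7) 143.12344842307365
side c2 (array([462.1, 308.2]), 31.1) (array([462.6, 308.2]), 66.9, 65.1, -24.4) 89.62632147548989
scene stack (array([597.2, 299.2]), 31.2) (array([597.2, 299.2]), 64.9, 64.7, -65.5) 141.44952441169409
scene c2 (array([461.3, 307. ]), 31.3) (array([453.6, 308.8]), 65.7, 58.4, 77.3) 88.10824908818975
```

View pics/scene20.png

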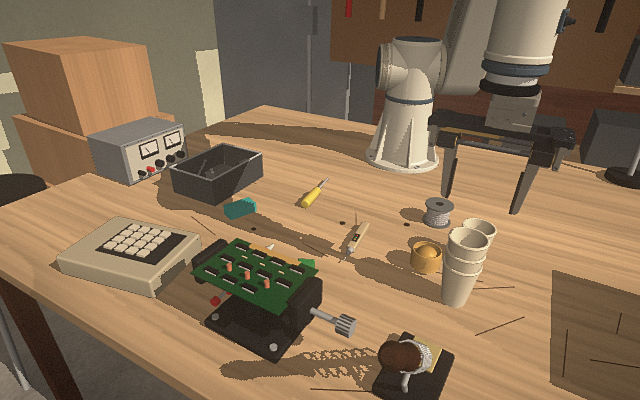

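Call:
send_rows([
  [[-1,27,0,0,100],[-2,36,0,0,100],[-2,36,0,0,100],[-2,36,0,0,100],[0,0,0,0,100],[0,0,0,0,100],[0,0,30,0,100],[0,0,40,0,100],[0,0,37,0,100],[0,0,0,0,100],[0,0,0,0,100]],
])

```text
clock: 50.3
tcp_pos: [466.1, 305.9, 103.9]
ee_rot: [3.14, -0.001, -1.571]
ft_force: [0.3, -0.6, 0.2]
gripper_width: 91.9
```

```bash
python3 - <<'E'
from h import *
p,P,o=cloud('wrist',save='pics/w21.png');print(o['tcp_pos'])
q=top([(p,P)],464,306,45,84,95)[0];print(circ(q),rect(q),np.percentile(q[:,2],98))
E
```

```text
[466.08488919 305.88091665 103.90257456]
(array([464.3, 306.3]), 31.0) (array([464. , 306.6]), 66.4, 66.0, 85.3) 89.54418859434222
```

View pics/w21.png

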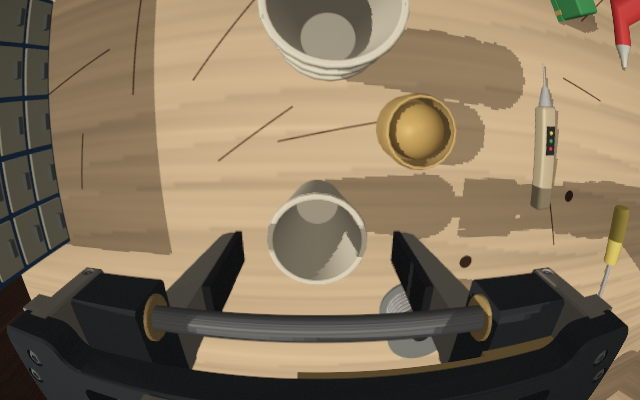

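Call:
send_rows([
  [[0,1,16,0,100],[0,0,12,0,100],[0,0,6,0,100],[0,0,2,0,100],[0,0,0,0,100],[0,0,0,0,85],[0,0,0,0,75],[0,0,0,0,0],[0,0,0,0,0],[0,0,0,0,0],[0,0,0,0,0],[0,0,0,0,0]],
])

```text
clock: 51.55
tcp_pos: [464.6, 306.1, 68.3]
ee_rot: [-3.141, 0.0, -1.571]
ft_force: [0.0, -0.9, 3.9]
gripper_width: 63.4
```

Call:
send_rows([
  [[0,0,-5,0,0],[0,0,-15,0,0],[0,0,-35,0,0],[0,0,-40,0,0],[0,0,-40,0,0],[0,0,-35,0,0],[0,0,-5,0,0],[0,0,0,0,0],[0,0,0,0,0]],
])

```text
clock: 52.45
tcp_pos: [463.7, 305.5, 241.7]
ee_rot: [3.14, -0.001, -1.571]
ft_force: [-0.3, -0.3, -0.8]
gripper_width: 63.1
```

```bash
python3 - <<'E'
from h import *
o,c,r,z=held(); print(o['tcp_pos'],c,z-o['tcp_pos'][2])
E
```

```text
[463.65976228 305.53396924 241.70026935] (array([463.1, 305.7]), 31.2) [18.09973065 19.99973065 20.99973065]
```

Call:
send_rows([
  [[1,-20,0,0,0],[2,-32,0,0,0],[2,-32,0,0,0],[1,-32,0,0,0],[1,-20,0,0,0],[0,0,0,0,0],[0,0,15,0,0],[0,0,25,0,0],[0,0,20,0,0],[0,0,10,0,0],[0,0,0,0,0],[0,0,0,0,0]],
])

```text
clock: 53.7
tcp_pos: [600.1, 299.2, 173.3]
ee_rot: [3.142, -0.0, -1.57]
ft_force: [-0.5, 0.9, -0.7]
gripper_width: 62.8
```

```bash
python3 - <<'E'
from h import *
print(arm.observe()['tcp_pos'],arm.observe()['ft_force']);rims(598,300,142,20)
E
```

```text
[600.07778455 299.22071759 173.29773208] [-0.53619395  0.90942032 -0.6944493 ]
side base 254 (array([598.6, 299.8]), 30.4) (array([590.1, 307. ]), 66.3, 45.2, 50.9) 145.5
side held 226 (array([597.4, 301.4]), 31.4) (array([593.2, 295.9]), 67.4, 52.3, -40.7) 195.0
scene base 239 (array([596.1, 299.1]), 29.7) (array([606.8, 299.7]), 65.1, 48.3, -88.4) 145.4
scene held 209 (array([597.2, 300.4]), 31.4) (array([596.6, 300.3]), 68.8, 66.5, -47.5) 196.4
```

Call:
send_rows([
  [[1,0,8,0,0],[0,0,7,0,0],[0,0,4,0,0],[0,0,2,0,0],[0,0,0,0,0],[0,0,0,0,0]],
])

```text
clock: 54.4
tcp_pos: [600.5, 298.1, 152.1]
ee_rot: [-3.142, 0.0, -1.571]
ft_force: [-0.1, -0.7, -0.3]
gripper_width: 63.0
```

Call:
send_rows([
  [[0,0,1,0,0],[0,0,0,0,0],[0,0,0,0,0]],
])

```text
clock: 54.7
tcp_pos: [600.5, 298.1, 151.2]
ee_rot: [-3.141, 0.0, -1.571]
ft_force: [-0.0, 0.9, -0.8]
gripper_width: 63.4
```

Call:
send_rows([
  [[0,0,1,0,0],[0,0,0,0,0],[0,0,0,0,0]],
])

```text
clock: 55.0
tcp_pos: [600.5, 298.1, 150.1]
ee_rot: [-3.142, 0.0, -1.571]
ft_force: [0.2, 0.3, -0.9]
gripper_width: 63.2
```

Call:
send_rows([
  [[0,0,1,0,0],[0,0,0,0,0],[0,0,0,0,0]],
])

```text
clock: 55.3
tcp_pos: [600.5, 298.1, 149.1]
ee_rot: [-3.142, 0.0, -1.571]
ft_force: [0.5, 1.2, 0.1]
gripper_width: 63.0
```

Call:
send_rows([
  [[0,0,0.7,0,0],[0,0,0,0,0],[0,0,0,0,0]],
])

```text
clock: 55.6
tcp_pos: [600.6, 298.2, 148.6]
ee_rot: [-3.141, 0.0, -1.571]
ft_force: [-1.0, 1.3, 2.3]
gripper_width: 63.1
```

Contact: the vertical force rose by about 3 N at the expected height. Releasing.

Call:
send_rows([
  [[0,0,0,0,80],[0,0,0,0,100],[0,0,0,0,100],[0,0,0,0,100],[0,0,-10,0,100],[0,0,-30,0,100],[0,0,-40,0,100],[0,0,-20,0,100],[0,0,0,0,100],[0,0,0,0,100]],
])

```text
clock: 56.6
tcp_pos: [600.4, 298.0, 248.7]
ee_rot: [-3.141, 0.0, -1.571]
ft_force: [0.1, -0.4, -0.6]
gripper_width: 92.0
```

Call:
send_rows([
  [[30,10,0,0,100],[45,15,0,0,100],[45,15,0,0,100],[45,15,0,0,100],[45,15,0,0,100],[45,15,0,0,100],[30,10,0,0,100],[0,0,0,0,100],[0,0,0,0,100]],
])

```text
clock: 57.5
tcp_pos: [504.7, 12.6, 247.4]
ee_rot: [3.14, 0.0, -1.573]
ft_force: [0.8, 0.7, 0.5]
gripper_width: 92.0
```

```bash
python3 - <<'E'
from h import *
cs={n:cloud(n,save=f'pics/{n}22.png')[:2] for n in ('wrist','side','scene')}
print(arm.observe()['tcp_pos'])
for n in cs:
  for nm,x,y,lo,hi in [("top",598,301,163,180)]:
    q=top([cs[n]],x,y,45,lo,hi)[0]
    if len(q)>100: print(n,nm,circ(q),rect(q),np.percentile(q[:,2],98))
img,z=plan(list(cs.values()),300,900,-500,400,.85)
cv2.imwrite("pics/plan22.png",grid(img,900,400,.85))
E
```

```text
[505.53605647  13.8821982  247.81064305]
wrist top (array([599.6, 296.9]), 31.0) (array([599.2, 297.1]), 66.4, 66.3, 80.6) 170.21353775315438
side top (array([597.7, 300.8]), 31.1) (array([598.4, 300.4]), 67.3, 64.6, -50.2) 169.8794670596602
scene top (array([597.6, 299.2]), 31.2) (array([597.8, 298.8]), 66.2, 65.5, 7.8) 168.12656070831446
```

View pics/side22.png

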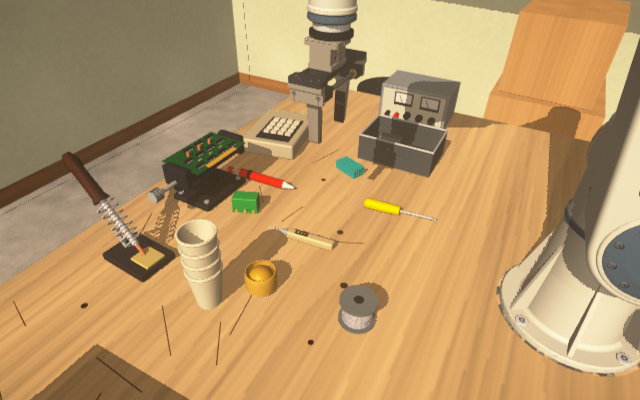

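View pics/plan22.png

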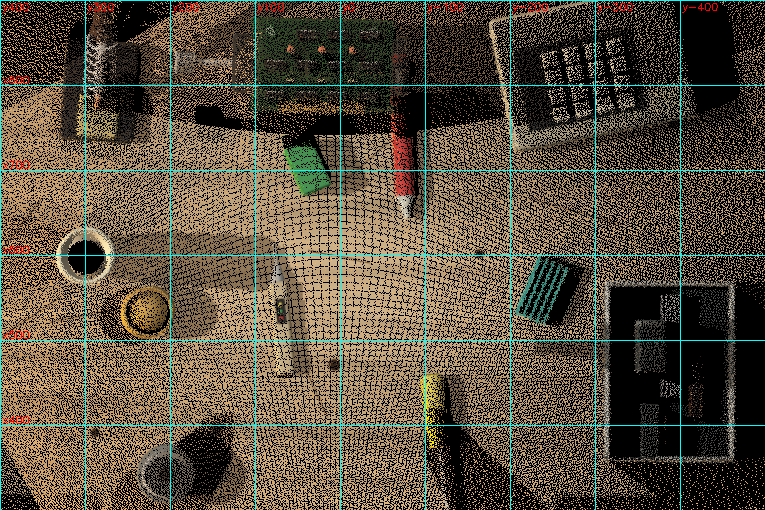

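View pics/scene22.png

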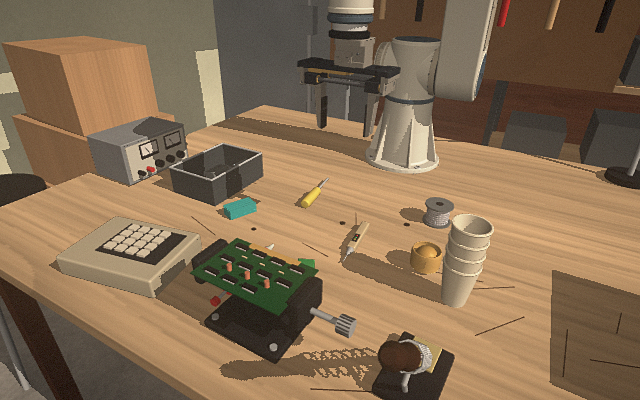

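```bash
python3 - <<'E'
from h import *
print(arm.hand_in())
E
```

```text
the job is handed in; nothing more can be done
None
```

The bench is cleared: the finned bar, heat sink, connector, transformer and relay are in the steel bin, and the three empty cups are nested in the cup that held the bar. I handed the job in at about 58 s.

- **Bin:** The bar was tipped over so it lies flat. When I last measured, after the relay went in, the highest point of the contents was about 72 mm, against a rim measured at about 78 mm.
- **Stack:** Each cup was lowered in small steps until the force rose by about 3 to 5 N, then let go. The four-cup stack stands upright, with the base still within about 1–2 mm of where it started.
- **Bystanders:** The tools, the other bench things, the turquoise block and the green relay look unmoved in the final pictures; I compared these by eye, not by measurement.
- **Disagreements:** Each nested cup measured about 27 mm above the one below, not the stated 28 mm or more. That could be calibration error (the cameras differ by up to 2 mm in height and up to about 4 mm in the plane) or slight settling, as no large pressing force was seen.

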